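# Lay a bank of valve spools over into the measuring rack in section order

## Task

The four valve spools lie in the grey transfer rack in the order of their sections in the valve, counted from the rack's green end cap; move them all to the empty white measuring rack so that they lie in the same order counted from that rack's green end cap: the spool nearest green in the grey rack goes to the nest nearest green in the white rack, and so on (either rack may be turned end for end). Lay each one fully down in its nest, midway on the two V plates, either way round. The lands are lapped, so do not drop the spools or let them knock against each other.

Things in the scene. Friction and masses are not known exactly. Their poses are not given: they have to be found in the camera images.
- spool_red_center (a point): Valve spool with red end caps: loose steel bar 168 mm long, 0.4 kg, lying level in the grey rack. Lands 24 mm in diameter: middle one 36 mm long (grip it here, across the bar), outer ones 30 to 62 mm from the centre; 16 mm necks between; red caps 21 mm in diameter. Point: on the axis, half-way along, half-way up; x along the bar, which may have rolled about x.
- spool_yellow_center (a point): Valve spool with yellow end caps: loose steel bar 168 mm long, 0.4 kg, lying level in the grey rack. Lands 24 mm in diameter: middle one 36 mm long (grip it here, across the bar), outer ones 30 to 62 mm from the centre; 16 mm necks between; yellow caps 21 mm in diameter. Point: on the axis, half-way along, half-way up; x along the bar, which may have rolled about x.
- spool_blue_center (a point): Valve spool with blue end caps: loose steel bar 168 mm long, 0.4 kg, lying level in the grey rack. Lands 24 mm in diameter: middle one 36 mm long (grip it here, across the bar), outer ones 30 to 62 mm from the centre; 16 mm necks between; blue caps 21 mm in diameter. Point: on the axis, half-way along, half-way up; x along the bar, which may have rolled about x.
- spool_black_center (a point): Valve spool with black end caps: loose steel bar 168 mm long, 0.4 kg, lying level in the grey rack. Lands 24 mm in diameter: middle one 36 mm long (grip it here, across the bar), outer ones 30 to 62 mm from the centre; 16 mm necks between; black caps 21 mm in diameter. Point: on the axis, half-way along, half-way up; x along the bar, which may have rolled about x.
- nest_a_seat (a point): Empty white V nest a (first from the robot's right, next to b; 72 mm spacing along the row). Point: where the centre of a seated spool lies, midway between its two V plates, 58 mm above the table; x along a seated spool (roughly away from the robot), y along the row, z up. Each nest is two upright plates 14 mm thick, 56 mm wide, 90 mm apart (centres), with 90-degree V notches 44 mm wide, on a low saddle.
- nest_b_seat (a point): Empty white V nest b (between a and c; 72 mm spacing along the row). Point: where the centre of a seated spool lies, midway between its two V plates, 58 mm above the table; x along a seated spool (roughly away from the robot), y along the row, z up. V edges reach 5 mm above the point; the saddle's top is 39 mm below it, so fingers can go down between the plates on both sides of a bar.
- nest_c_seat (a point): Empty white V nest c (between b and d; 72 mm spacing along the row). Point: where the centre of a seated spool lies, midway between its two V plates, 58 mm above the table; x along a seated spool (roughly away from the robot), y along the row, z up. The grey rack is of the same shape, size and nest spacing.
- nest_d_seat (a point): Empty white V nest d (last, next to c, leftmost; 72 mm spacing along the row). Point: where the centre of a seated spool lies, midway between its two V plates, 58 mm above the table; x along a seated spool (roughly away from the robot), y along the row, z up. All nests are alike and fixed.
- src_start: Green end cap of the grey rack that holds the spools: fixed block 124 x 20 x 26 mm high across one end of the rack (may be either end). Places are counted from it. Origin: middle of its underside, 42 mm along the row from the nearest nest's centre line; x across the row, y along it. The cap at the other end is plain grey, same size.
- dst_start: Green end cap of the empty white rack: fixed block 124 x 20 x 26 mm high across one end of the rack (may be either end). Places are counted from it. Origin: middle of its underside, 42 mm along the row from the nearest nest's centre line; x across the row, y along it. The cap at the other end is plain grey, same size.
Not all that is in view belongs to the job. What is shaped like the part that bears spool_red_center but brown, orange or purple is not meant.

How it is judged:
By the outcome, as a careful person would: the job done as asked, in the order asked, and still so for the second after the job is handed in, with the robot touching nothing.
It also fails if it takes over 90 s, if anything falls off the work surface, if the arm or the gripper's body presses on something with over 40 N, if the wrist force passes 120 N, or if a joint passes its speed limit or range.

## Robot

A 6-joint arm with a two-finger parallel gripper is mounted at the origin on the work surface. World frame = base frame: x ahead of the robot, y to its left, z up, the work surface at z = 0. Lengths are in mm, angles in degrees, forces in N, time in s.
With the tool pointing down it reaches from about 350 to 850 mm from the base axis. Payload 8.1 kg.
Tool frame: the origin (TCP) lies on the mounting face of the last link; the fingertips stand 173 mm ahead of it and the grasp point (between the pads) lies 155 mm ahead of it; z points along the fingers, y is the direction in which the jaws open and shut (so a half turn about z gives the same grasp; the last joint's range is limited). The gripper opens to 85 mm and grips with 20 to 120 N. Pads are 22 mm wide; open, the fingers measure 114 mm over their backs; the gripper's body (76 mm by 85 mm) begins 54 mm behind the grasp point. The pads swing forward as they close: fully open they stand 13 mm farther back than shut.
Start: joints at [67.873, 7.471, 85.268, -0, 87.261, -4.893], TCP at [177.749, 573.072, 404.692] pointing down, gripper open.
Joint ranges: [-169.43, 169.43], [-51.17, 129.36], [1.28, 143.12], [-76.62, 256.62], [0, 156.53], [-152.29, 152.29]. Speed limits (degrees/s): [136.94, 136.94, 159.86, 180, 180, 180].

## Interface

Orientations are given as [roll, pitch, yaw] about the fixed x, y, z axes, in that order (R = Rz(yaw) Ry(pitch) Rx(roll)).
In Python, from bench import * gives the robot as it stands.
- The arm moves only by the shell command python3 -m jog 'ROWS' [FORCE]. ROWS is JSON, a list of rows, each an object of numbers: "tx", "ty", "tz": the shift along the tool's x, y, z as a fraction of full scale; "ax", "ay", "az": the turn, a rotation vector about the tool's x, y, z as a fraction of full scale; "hand": the opening, from 0 (shut) to 1 (fully open). A call has 1 to 5 rows; each row is the pose to reach, as a shift and turn from the pose commanded when the call began, along the tool's axes at that moment; what a row does not reach only later rows make up. Full scale, the value 1, is 150 mm for a shift and 45 degrees for a turn. A row lasts 1/12 s, in which the tool goes at most 41.7 mm and 7.16 degrees, less where a joint would pass 70% of its speed; a pose out of reach is approached as far as the arm can. A call with a number of a shift or a turn outside -1 to 1 is refused whole. A call with a gripper value outside its range is refused whole. The fingers move at their own pace and stop on an object; FORCE is the grip in N (left out, the last holds). Time passes only in rows, so rows that repeat a pose let the fingers close. It gives the time, the measured TCP pose, the force and the opening at its end, in the units of the state.
- sense(): the state, without advancing time (a new reading comes with each control period).
- snapshot(name): name is "scene" or "top"; returns a dict with "pixels" (480x640x3 uint8, red, green, blue), "z_map" (480x640 float32, mm along the optical axis (not along the pixel's ray), 0 where there is no reading), "intrinsics" (3x3 intrinsics, pixels), "D" ([k1, k2, p1, p2, k3] as OpenCV has them; the pictures are not rectified), "R" (3x3) and "t" (3): a world point X has camera coordinates R X + t. Camera axes: x right, y down, z forward; pixel columns grow to the right and rows downward; lengths in mm; the calibration is good to about 2 mm. A picture is of the moment at which its call begins.
- hand_in(): hands the job in, once; it reports no verdict.
The state is a dict: "time": time; "joint_pos": joint angles; "qd": joint speeds; "joint_efforts": joint torques, N m; "tool_pos": TCP position; "tcp_rot": TCP orientation; "ft_force": force on the tool from outside, world axes, zero at the start; "wrist_torque": the same for the moment, N m; "finger_gap": finger opening in mm.
Only numpy, scipy, OpenCV 4.12 (cv2) and the standard library are available. Lean on these libraries where they do the work, as an engineer would, in place of code of your own. Each camera call takes 0.05 s, during which the arm holds its last target.

## Working session

There is one attempt and no reset: what is moved stays moved. The work goes in short steps, Python scripts to look and compute and a shell command to move; the robot and the scene stay as the last step left them, time stands still between calls to the robot, and variables do not carry over. Pictures are saved under pics/ and viewed, and the job is handed in when it is done.

```bash
mkdir -p pics; ls; python3 - <<'E'
from bench import *
import cv2,numpy as np
print(sense())
for n in("scene","top"):
    s=snapshot(n); cv2.imwrite(f"pics/{n}0.png",s["pixels"][:,:,::-1]); np.savez(f"{n}0.npz",**s)
    print(n,s["intrinsics"],s["D"],s["R"],s["t"])
E
```

```text
pics
{'time': 0.0, 'joint_pos': array([ 6.78737679e+01,  7.51412844e+00,  8.53311718e+01,  1.54461527e-03,
        8.72622743e+01, -4.89250539e+00]), 'qd': array([-0.02338942,  0.05935215, -0.07508277,  0.02007976, -0.0811279 ,
        0.01159511]), 'joint_efforts': array([-8.42337286e-04, -5.69385445e+01, -5.00554597e+01, -3.01971077e-04,
        1.46097873e-02, -4.83468591e-05]), 'tool_pos': array([177.63885563, 572.84728137, 403.63621404]), 'tcp_rot': array([-1.79892949e+02, -1.07117500e-02,  1.62766188e+02]), 'ft_force': array([-0.10952691, -0.26296373,  0.49719545]), 'wrist_torque': array([-0.00446983,  0.0225662 ,  0.0356331 ]), 'finger_gap': 85.47124920544708}
scene [[447.93320117   0.         312.3123723 ]
 [  0.         447.93320117 236.62348478]
 [  0.           0.           1.        ]] [-0.11084133  0.          0.          0.          0.        ] [[-0.36042394  0.93278207  0.00349105]
 [ 0.54755121  0.21459898 -0.8087861 ]
 [-0.75517035 -0.28959434 -0.58809256]] [ 190.69253926 -189.77013827 1307.47807936]
top [[503.7928241    0.         319.95071152]
 [  0.         503.7928241  243.93294527]
 [  0.           0.           1.        ]] [-0.10871055  0.          0.          0.          0.        ] [[-1.03810497e-03 -9.99949341e-01  1.00118931e-02]
 [-9.88826284e-01 -4.66007727e-04 -1.49071667e-01]
 [ 1.49068781e-01 -1.00547751e-02 -9.88775708e-01]] [ -44.80956512  492.52969729 1063.51395563]
```

View pics/scene0.png

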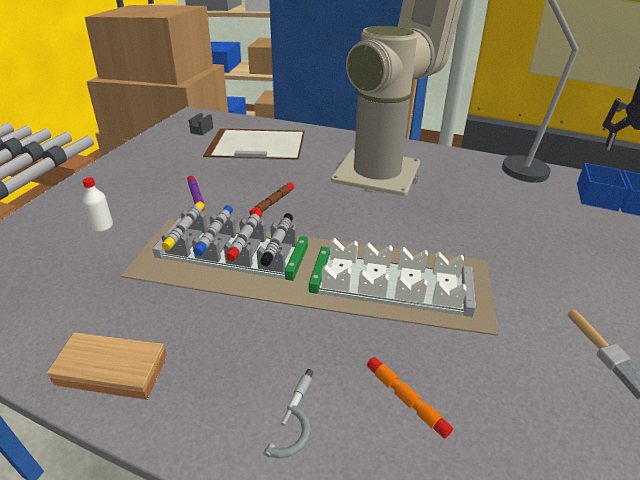

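View pics/top0.png

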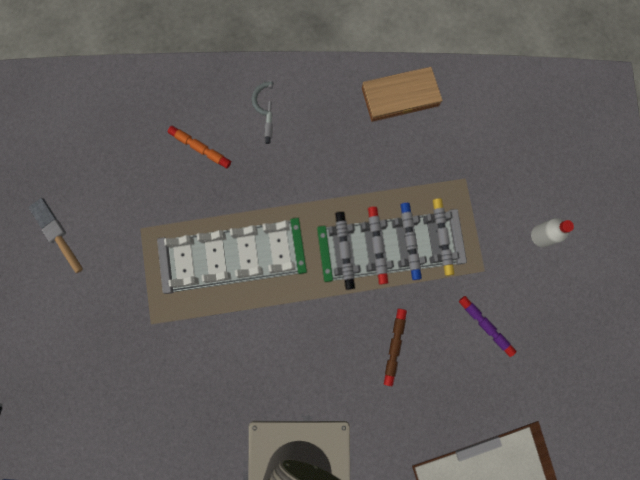

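```bash
cat > h.py <<'E'
import numpy as np,cv2
from bench import *
def world(s):
    K,D,R,t=[np.asarray(s[k],float) for k in("intrinsics","D","R","t")]
    u,v=np.meshgrid(np.arange(640.),np.arange(480.))
    p=cv2.undistortPoints(np.stack([u.ravel(),v.ravel()],1).reshape(-1,1,2),K,D).reshape(480,640,2)
    return np.concatenate([p,np.ones((480,640,1))],2),R,t
def pts(s):
    r,R,t=world(s); return (r*s["z_map"][...,None]-t)@R
def plane(s,uv,z):
    K,D,R,t=[np.asarray(s[k],float) for k in("intrinsics","D","R","t")]
    p=cv2.undistortPoints(np.array(uv,float).reshape(-1,1,2),K,D).reshape(-1,2)
    d=np.c_[p,np.ones(len(p))]@R; c=-R.T@t
    return c+d*((z-c[2])/d[:,2])[:,None]
def big(s,f,x0,y0,x1,y1,k):
    cv2.imwrite(f,cv2.resize(s["pixels"][y0:y1,x0:x1,::-1],None,fx=k,fy=k,interpolation=cv2.INTER_CUBIC))
E
python3 - <<'E'
from h import *
s=dict(np.load("top0.npz")); P=pts(s)
big(s,"pics/topcrop.png",140,180,500,330,2.2)
c=dict(np.load("scene0.npz")); big(c,"pics/scenecrop.png",150,190,490,330,2.3)
print("table z",np.median(P[350:400,150:200,2]))
for nm,s in(("top",s),("scene",c)):
    P=pts(s);z=P[...,2]
    print(nm,"table",[np.median(z[a:b,c0:d]) for a,b,c0,d in((350,400,150,230),(160,175,300,400))])
    roi=(P[...,0]>300)&(P[...,0]<750)&(P[...,1]>-360)&(P[...,1]<400)&(s["z_map"]>0)
    m=((z>60)&(z<90)&roi).astype(np.uint8)
    n,l,st,ce=cv2.connectedComponentsWithStats(m)
    for i in range(1,n):
        if st[i,4]>25: 
            q=P[l==i]; print(st[i],q.mean(0).round(1),q.min(0).round(1),q.max(0).round(1))
    hsv=cv2.cvtColor(s["pixels"],cv2.COLOR_RGB2HSV)
    for name,lo,hi in(("red",(0,150,80),(5,255,255)),("yel",(22,150,100),(32,255,255)),("blue",(105,150,60),(125,255,255)),("green",(60,120,40),(85,255,255)),("black",(0,0,0),(180,255,28))):
        m=cv2.inRange(hsv,lo,hi)&(roi*255).astype(np.uint8)
        n,l,st,ce=cv2.connectedComponentsWithStats(m)
        for i in range(1,n):
            if st[i,4]>25:
                q=P[l==i]; print(name,st[i,4],ce[i].round(1),np.median(q,0).round(1),q.max(0).round(1))
E
```

```text
table z 0.2666584611857707
top table [np.float64(0.2775034420888439), np.float64(0.7080615331908439)]
[433 199  21  76 733] [ 506.1 -309.9   67.4] [ 423.2 -329.3   60. ] [ 587.4 -291.5   75.8]
[401 203  21  77 760] [ 494.6 -238.7   67.3] [ 413.1 -259.5   60. ] [ 578.9 -220.1   76.1]
[368 206  20  78 764] [ 486.1 -166.9   67.4] [ 404.7 -187.2   60.1] [ 570.3 -148.3   75.1]
[335 211  20  78 786] [475.5 -96.2  67.5] [ 394.3 -116.6   60. ] [560.4 -77.1  75.7]
[382 219   6   7  26] [ 536.8 -183.    62.1] [ 529.8 -189.4   60. ] [ 543.4 -178.4   65.5]
[269 264   6   7  26] [438.9  58.5  62.6] [432.8  52.8  60.2] [445.7  63.3  67.4]
red 73 [223.9 161.7] [684.3 174.1  21.4] [697.4 186.1  27.4]
red 78 [372.3 211. ] [ 559.7 -156.5   67.8] [ 568.5 -148.3   71.8]
red 87 [382.6 278.5] [ 414.9 -177.    67.1] [ 424.1 -167.4   72.2]
red 84 [400.9 313.9] [ 340.2 -222.    21. ] [ 351.2 -212.3   27.1]
yel 69 [437.1 202.8] [ 579.4 -298.3   67.1] [ 587.4 -291.6   72.2]
yel 83 [448.7 269.7] [ 432.3 -319.    66.5] [ 442.7 -309.9   70.1]
blue 67 [405.1 207. ] [ 568.7 -228.5   67.9] [ 578.3 -220.1   71.5]
blu
[... 1173 characters left out ...]
 [486.8 279.6  60.1] [502.8 289.3  66.2]
red 75 [256.1 211.1] [ 408.2 -182.4   63.9] [ 425.3 -169.8   71.5]
red 121 [232.  253.5] [ 567.1 -157.5   64.9] [ 574.4 -149.4   70.6]
red 123 [373.7 363.5] [690.  169.6  21.4] [700.9 181.6  25. ]
yel 41 [199.9 204.7] [ 434.1 -316.5   67.8] [ 446.3 -308.6   71.2]
yel 119 [168.  243.2] [ 584.3 -299.8   63.7] [ 591.9 -292.2   71.4]
blue 38 [228.4 208.6] [ 423.9 -246.    67. ] [ 434.5 -241.6   71.3]
blue 120 [199.3 248.5] [ 576.5 -228.6   64.6] [ 582.4 -219.5   71.4]
green 454 [295.8 258.5] [491.2 -52.1  29.3] [537.4 -39.8  34.2]
green 402 [318.2 270.1] [512.7   4.9  29.7] [555.8  20.6  33. ]
black 34 [264.4 261.9] [559.6 -89.5  59.1] [561.8 -79.9  67.5]
```

View pics/topcrop.png

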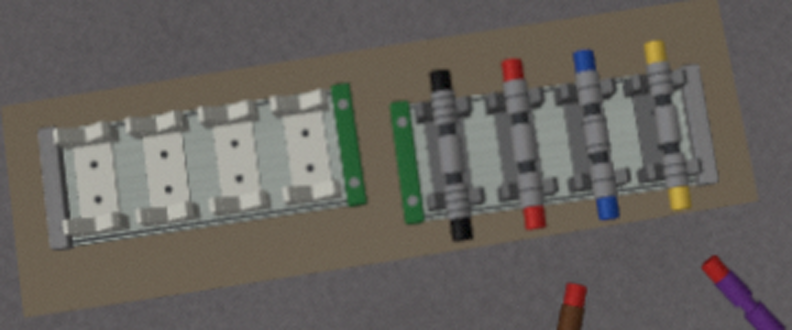

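View pics/scenecrop.png

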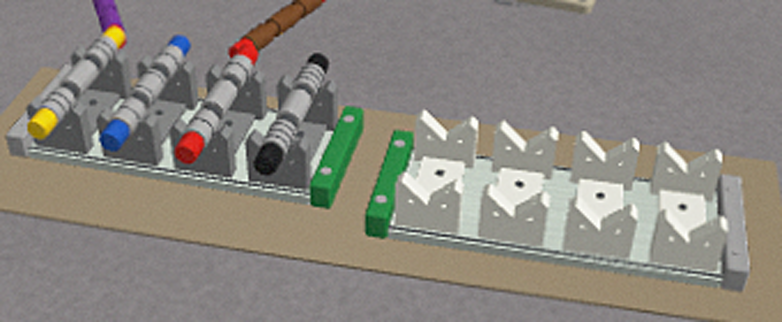

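```bash
python3 - <<'E'
from h import *
from scipy.optimize import least_squares
S={n:dict(np.load(n+"0.npz")) for n in("top","scene")}
A={n:pts(s) for n,s in S.items()}
g={'black':(477,-98),'red':(487,-168),'blue':(496,-240),'yellow':(505,-311)}
for k,(x,y) in g.items():
  for use in(("top",),("scene",),("top","scene")):
    Q=[]
    for n in use:
        P=A[n]; q=P[(np.hypot(P[...,0]-x,P[...,1]-y)<92)&(P[...,2]>58)&(P[...,2]<76)&(S[n]["z_map"]>0)]
        d=np.array([.99,.131]); r=q[:,:2]-[x,y]
        q=q[abs(r@[-d[1],d[0]])<16]; Q.append(q)
    Q=np.vstack(Q)
    def f(p,Q=Q):
        sx=Q[:,0]-x; c=np.cos(np.arctan(p[1]))
        return np.hypot((Q[:,1]-p[0]-p[1]*sx)*c,Q[:,2]-p[2])-12
    p=[y,.131,58]
    d=None
    for it in range(2):
        th=np.arctan(p[1]); dv=np.array([np.cos(th),np.sin(th)])
        s=(Q[:,:2]-[x,p[0]])@dv; lo,hi=np.percentile(s,.5),np.percentile(s,99.5); m=(lo+hi)/2
        sel=(abs(s-m)<16)|((abs(s-m)>33)&(abs(s-m)<59))
        p=least_squares(lambda p:f(p,Q[sel]),p,loss="soft_l1").x
    c=np.array([x,p[0]])+m*dv
    print(k,use,"c",c.round(1),"yaw",np.degrees(th).round(2),"z",p[2].round(1),"L",round(hi-lo,1),"rms",np.std(f(p,Q[sel])).round(2))
# caps
for n,s in S.items():
    hsv=cv2.cvtColor(s["pixels"],cv2.COLOR_RGB2HSV)
    m=cv2.inRange(hsv,(55,90,30),(90,255,255)); P=A[n]; m[~((P[...,2]>20)&(P[...,2]<36)&(P[...,0]>400)&(P[...,0]<600))]=0
    for lab,sl in(("src",P[...,1]<-22),("dst",P[...,1]>-22)):
        q=P[(m>0)&sl][:,:2].astype(np.float32); r=cv2.minAreaRect(q); print(n,lab,r)
# holes
s=S["top"]; gray=cv2.cvtColor(s["pixels"],cv2.COLOR_RGB2GRAY)
bh=cv2.morphologyEx(gray,cv2.MORPH_BLACKHAT,np.ones((7,7)))
cr=cv2.resize(s["pixels"][210:300,150:310,::-1],None,fx=5,fy=5,interpolation=cv2.INTER_CUBIC); cv2.imwrite("pics/white.png",cr)
n,l,st,ce=cv2.connectedComponentsWithStats((bh>60).astype(np.uint8))
for i in range(1,n):
    if 160<ce[i][0]<300 and 225<ce[i][1]<285 and st[i,4]<25:
        w=bh*(l==i); v,u=np.nonzero(l==i); ww=bh[v,u].astype(float); c=((u*ww).sum()/ww.sum(),(v*ww).sum()/ww.sum())
        print(np.round(c,2),st[i,4],plane(s,[c],19)[0].round(1), A["top"][int(c[1]),int(c[0]),2].round(1))
# white plates
for n in S:
    P=A[n];sel=(P[...,2]>54)&(P[...,2]<66)&(P[...,0]>380)&(P[...,0]<600)&(P[...,1]>10)&(P[...,1]<320)
    q=P[sel];print(n,len(q),cv2.minAreaRect(q[:,:2].astype(np.float32)))
E
```

```text
black ('top',) c [476.9 -96.6] yaw 7.51 z 58.7 L 166.0 rms 1.71
black ('scene',) c [478.1 -99.3] yaw 7.43 z 59.0 L 166.6 rms 1.24
black ('top', 'scene') c [477.5 -97.7] yaw 7.2 z 58.8 L 166.8 rms 1.7
red ('top',) c [ 487.4 -167.9] yaw 7.39 z 58.5 L 164.9 rms 1.6
red ('scene',) c [ 489.5 -170.7] yaw 7.45 z 59.0 L 167.7 rms 1.58
red ('top', 'scene') c [ 488.8 -168.9] yaw 7.19 z 58.6 L 167.7 rms 1.75
blue ('top',) c [ 495.8 -240. ] yaw 7.49 z 58.5 L 164.6 rms 1.7
blue ('scene',) c [ 499.  -242.7] yaw 7.08 z 59.0 L 167.1 rms 1.49
blue ('top', 'scene') c [ 497.5 -241. ] yaw 7.11 z 58.6 L 167.3 rms 1.78
yellow ('top',) c [ 505.3 -312.1] yaw 7.18 z 58.5 L 164.3 rms 1.8
yellow ('scene',) c [ 507.5 -313.6] yaw 6.72 z 59.1 L 168.0 rms 1.67
yellow ('top', 'scene') c [ 507.1 -312.6] yaw 6.95 z 58.7 L 167.8 rms 1.79
top src ((473.4984436035156, -54.68440246582031), (121.61802673339844, 18.33531951904297), 7.520693778991699)
top dst ((492.26690673828125, 3.256601333618164), (122.63976287841797, 17.7463321685791), 8.43710994720459)
scene src ((475.20306396484375, -56.489383697509766), (125.60411834
[... 449 characters left out ...]
 19. ] 20.0
[167.  250.5] 4 [480.3 296.4  19. ] 22.7
[214.12 249.82] 8 [481.9 190.2  19. ] 21.9
[182.09 254.34] 7 [471.7 261.9  19. ] 18.9
[280.5 256. ] 6 [468.2  42.2  19. ] 18.4
[168. 259.] 7 [461.2 293.3  19. ] 25.0
[248.17 260.83] 8 [457.4 113.7  19. ] 22.2
[216.1  265.79] 8 [446.2 184.7  19. ] 17.9
[169.   268.49] 6 [440.  290.2  19. ] 26.3
[184.14 270.17] 8 [436.3 255.9  19. ] 20.8
[228.25 274.25] 4 [427.5 157.2  19. ] 50.0
[170.   276.99] 3 [421.  287.2  19. ] 21.9
top 769 ((470.16839599609375, 152.05044555664062), (105.27603149414062, 270.5630798339844), 8.507909774780273)
scene 905 ((470.62738037109375, 149.84059143066406), (108.89555358886719, 270.4102478027344), 8.785935401916504)
```

View pics/white.png

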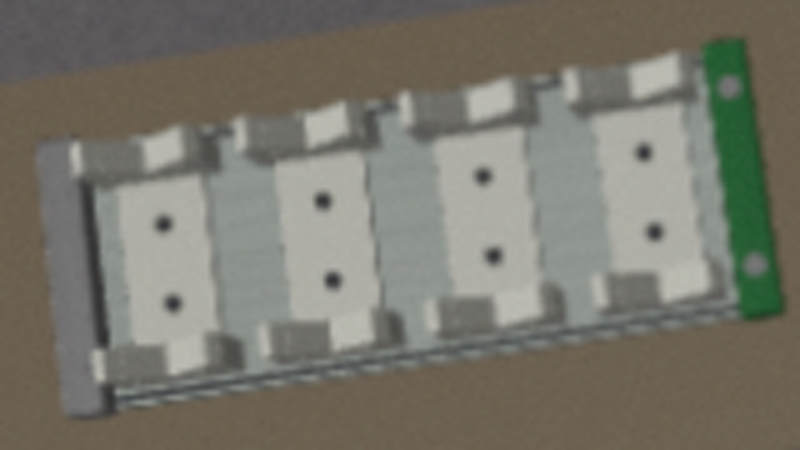

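The grey rack's green cap is at top px (324,253), so from green the order is black (346,250), red (377,245), blue (411,240), yellow (443,236). The brown, orange and purple bars lie off the racks at (396,347), (199,147) and (488,326), and the crops show they don't fit the description. The white rack's green cap is at (298,245), next to nest a, so black→a, red→b, blue→c, yellow→d.

```bash
cat > go.py <<'E'
import sys
from h import *
x,y,z,yaw=map(float,sys.argv[1:5])
s=sense(); p=s["tool_pos"]; w=s["tcp_rot"]; a=np.radians(w[2]); d=np.array([x,y,z])-p
dy=(yaw-w[2]+180)%360-180
from scipy.spatial.transform import Rotation as Ro
R=Ro.from_euler("xyz",w,degrees=True).as_matrix(); t=R.T@d
rv=(Ro.from_matrix(R).inv()*Ro.from_euler("xyz",[180,0,yaw],degrees=True)).as_rotvec(degrees=True)
print("t",s["time"].round(2),"pos",p.round(1),"rpy",w.round(2),"gap",round(s["finger_gap"],1),"F",s["ft_force"].round(1))
print("T",(t/150).round(3),"A",(rv/45).round(3))
E
python3 -m jog '[{"az":-0.16,"tz":0.05,"hand":0.53},{"az":-0.32,"tz":0.1,"hand":0.53},{"az":-0.547,"tz":0.2,"hand":0.53},{"az":-0.547,"tz":0.2,"hand":0.53},{"az":-0.547,"tz":0.2,"hand":0.53}]' 60
python3 go.py 477.4 -97.3 350 -172.6
```

```text
invalid input at $[0]: expected keys tx, ty, tz, ax, ay, az, hand
Traceback (most recent call last):
  File "go.py", line 9, in <module>
    print("t",s["time"].round(2),"pos",p.round(1),"rpy",w.round(2),"gap",round(s["finger_gap"],1),"F",s["ft_force"].round(1))
              ^^^^^^^^^^^^^^^
AttributeError: 'float' object has no attribute 'round'
```

All seven keys are needed in each row.

```bash
sed -i 's/s\["time"\].round(2)/round(s["time"],2)/' go.py
python3 -m jog '[{"tx":0,"ty":0,"tz":0.1,"ax":0,"ay":0,"az":-0.16,"hand":0.53},{"tx":0,"ty":0,"tz":0.2,"ax":0,"ay":0,"az":-0.32,"hand":0.53},{"tx":0,"ty":0,"tz":0.2,"ax":0,"ay":0,"az":-0.547,"hand":0.53},{"tx":0,"ty":0,"tz":0.2,"ax":0,"ay":0,"az":-0.547,"hand":0.53},{"tx":0,"ty":0,"tz":0.2,"ax":0,"ay":0,"az":-0.547,"hand":0.53}]' 60
python3 go.py 477.4 -97.3 350 -172.6
```

```text
time: 0.52
tool_pos: [177.6, 572.8, 373.6]
tcp_rot: [-179.9, -0.1, -172.5]
ft_force: [0.8, 0.5, 0.2]
finger_gap: 45.5
t 0.52 pos [177.6 572.8 373.6] rpy [-1.7991e+02 -5.0000e-02 -1.7247e+02] gap 45.5 F [0.8 0.5 0.2]
T [-1.396 -4.691  0.164] A [-0.002 -0.001  0.003]
```

```bash

python3 -m jog '[{"tx":-0.7,"ty":-0.7,"tz":0,"ax":0,"ay":0,"az":0,"hand":0.53},{"tx":-0.7,"ty":-0.7,"tz":0,"ax":0,"ay":0,"az":0,"hand":0.53},{"tx":-0.7,"ty":-0.7,"tz":0,"ax":0,"ay":0,"az":0,"hand":0.53},{"tx":-0.7,"ty":-0.7,"tz":0,"ax":0,"ay":0,"az":0,"hand":0.53},{"tx":-0.7,"ty":-0.7,"tz":0,"ax":0,"ay":0,"az":0,"hand":0.53}]'
python3 -m jog '[{"tx":-0.7,"ty":-1,"tz":0,"ax":0,"ay":0,"az":0,"hand":0.53},{"tx":-0.7,"ty":-1,"tz":0,"ax":0,"ay":0,"az":0,"hand":0.53},{"tx":-0.7,"ty":-1,"tz":0,"ax":0,"ay":0,"az":0,"hand":0.53},{"tx":-0.7,"ty":-1,"tz":0,"ax":0,"ay":0,"az":0,"hand":0.53},{"tx":-0.7,"ty":-1,"tz":0,"ax":0,"ay":0,"az":0,"hand":0.53}]'
python3 -m jog '[{"tx":0,"ty":-1,"tz":0,"ax":0,"ay":0,"az":0,"hand":0.53},{"tx":0,"ty":-1,"tz":0,"ax":0,"ay":0,"az":0,"hand":0.53},{"tx":0,"ty":-1,"tz":0,"ax":0,"ay":0,"az":0,"hand":0.53},{"tx":0,"ty":-1,"tz":0,"ax":0,"ay":0,"az":0,"hand":0.53},{"tx":0,"ty":-1,"tz":0,"ax":0,"ay":0,"az":0,"hand":0.53}]'
python3 -m jog '[{"tx":0,"ty":-1,"tz":0,"ax":0,"ay":0,"az":0,"hand":0.53},{"tx":0,"ty":-1,"tz":0,"ax":0,"ay":0,"az":0,"hand":0.53},{"tx":0,"ty":-1,"tz":0,"ax":0,"ay":0,"az":0,"hand":0.53},{"tx":0,"ty":-1,"tz":0,"ax":0,"ay":0,"az":0,"hand":0.53},{"tx":0,"ty":-1,"tz":0,"ax":0,"ay":0,"az":0,"hand":0.53}]'
python3 go.py 477.4 -97.3 300 -172.6
```

```text
time: 0.93
tool_pos: [298.8, 479.8, 374.7]
tcp_rot: [-179.9, 0.1, -173.0]
ft_force: [-0.5, -0.5, 0.7]
finger_gap: 45.2
time: 1.35
tool_pos: [421.1, 344.2, 374.8]
tcp_rot: [-179.9, 0.1, -172.9]
ft_force: [-0.9, -0.1, -0.3]
finger_gap: 45.0
time: 1.77
tool_pos: [438.5, 194.9, 374.8]
tcp_rot: [-179.9, 0.0, -173.0]
ft_force: [-0.2, 0.0, 0.5]
finger_gap: 45.3
time: 2.18
tool_pos: [457.7, 46.5, 374.9]
tcp_rot: [-179.9, 0.0, -172.9]
ft_force: [0.0, 0.3, 0.4]
finger_gap: 45.3
t 2.18 pos [457.7  46.5 374.9] rpy [-1.7991e+02  3.0000e-02 -1.7294e+02] gap 45.3 F [0.  0.3 0.4]
T [-0.012 -0.967  0.501] A [-0.002  0.001 -0.008]
```

```bash

python3 -m jog '[{"tx":-0.012,"ty":-0.967,"tz":0.3,"ax":0,"ay":0,"az":-0.008,"hand":0.53},{"tx":-0.012,"ty":-0.967,"tz":0.5,"ax":0,"ay":0,"az":-0.008,"hand":0.53},{"tx":-0.012,"ty":-0.967,"tz":0.5,"ax":0,"ay":0,"az":-0.008,"hand":0.53},{"tx":-0.012,"ty":-0.967,"tz":0.5,"ax":0,"ay":0,"az":-0.008,"hand":0.53},{"tx":-0.012,"ty":-0.967,"tz":0.5,"ax":0,"ay":0,"az":-0.008,"hand":0.53}]'
python3 go.py 477.4 -97.3 211 -172.6
python3 - <<'E'
from h import *
for n in("top","scene"):
    s=snapshot(n)
    if n=="top": big(s,"pics/a_top.png",270,190,470,310,4)
    else: big(s,"pics/a_scene.png",140,130,360,300,3.6)
E
```

```text
time: 2.6
tool_pos: [476.8, -97.2, 295.4]
tcp_rot: [180.0, -0.3, -172.5]
ft_force: [-0.1, -0.4, -0.8]
finger_gap: 44.8
t 2.6 pos [476.8 -97.2 295.4] rpy [ 179.96   -0.3  -172.54] gap 44.8 F [-0.1 -0.4 -0.8]
T [-0.007 -0.002  0.563] A [ 0.001 -0.007  0.001]
```

View pics/a_scene.png

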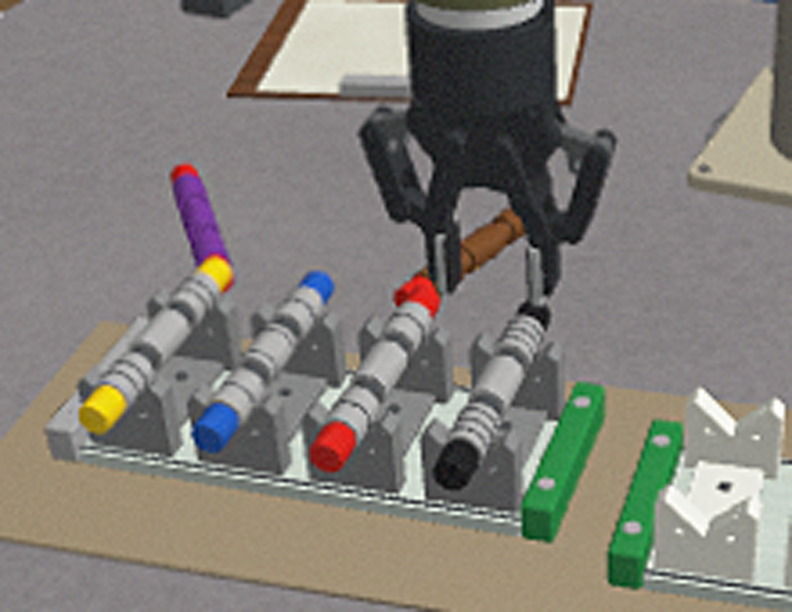

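The gripper is above the black spool, with its fingers at crop px (445,265) and (537,265) on either side of the bar line. I'm lowering it now.

```bash

python3 -m jog '[{"tx":-0.005,"ty":0,"tz":0.15,"ax":0,"ay":-0.007,"az":0,"hand":0.53},{"tx":-0.005,"ty":0,"tz":0.3,"ax":0,"ay":-0.007,"az":0,"hand":0.53},{"tx":-0.005,"ty":0,"tz":0.43,"ax":0,"ay":-0.007,"az":0,"hand":0.53},{"tx":-0.005,"ty":0,"tz":0.563,"ax":0,"ay":-0.007,"az":0,"hand":0.53},{"tx":-0.005,"ty":0,"tz":0.563,"ax":0,"ay":-0.007,"az":0,"hand":0.53}]'
python3 go.py 477.4 -97.3 211 -172.6
```

```text
time: 3.12
tool_pos: [477.2, -91.6, 212.3]
tcp_rot: [179.8, 0.1, -172.2]
ft_force: [-0.0, 0.5, -0.9]
finger_gap: 45.3
t 3.12 pos [477.2 -91.6 212.3] rpy [ 1.7985e+02  7.0000e-02 -1.7221e+02] gap 45.3 F [-0.   0.5 -0.9]
T [ 0.004 -0.038  0.008] A [0.003 0.001 0.009]
```

```bash

python3 -m jog '[{"tx":0,"ty":0,"tz":0,"ax":0,"ay":0,"az":0,"hand":0.53},{"tx":0,"ty":0,"tz":0,"ax":0,"ay":0,"az":0,"hand":0.53}]'
python3 go.py 477.4 -97.3 211 -172.6
```

```text
time: 3.28
tool_pos: [479.4, -93.1, 217.0]
tcp_rot: [-180.0, 0.4, -172.2]
ft_force: [0.1, 0.4, 0.9]
finger_gap: 45.4
t 3.28 pos [479.4 -93.1 217. ] rpy [-179.96    0.43 -172.21] gap 45.4 F [0.1 0.4 0.9]
T [ 0.017 -0.026  0.04 ] A [-0.001  0.01   0.009]
```

```bash

for i in 1 2; do python3 -m jog '[{"tx":0,"ty":0,"tz":0,"ax":0,"ay":0,"az":0,"hand":0.53},{"tx":0,"ty":0,"tz":0,"ax":0,"ay":0,"az":0,"hand":0.53},{"tx":0,"ty":0,"tz":0,"ax":0,"ay":0,"az":0,"hand":0.53}]'; done
python3 go.py 477.4 -97.3 211 -172.6
```

```text
time: 3.53
tool_pos: [479.1, -93.9, 216.6]
tcp_rot: [-179.9, 0.4, -172.3]
ft_force: [0.6, -0.5, -0.9]
finger_gap: 45.4
time: 3.78
tool_pos: [478.5, -94.0, 215.4]
tcp_rot: [-180.0, 0.3, -172.3]
ft_force: [-0.1, 0.6, -0.6]
finger_gap: 45.4
t 3.78 pos [478.5 -94.  215.4] rpy [-179.99    0.33 -172.27] gap 45.4 F [-0.1  0.6 -0.6]
T [ 0.01  -0.021  0.029] A [-0.     0.007  0.007]
```

```bash

python3 -m jog '[{"tx":0.008,"ty":-0.021,"tz":0.025,"ax":0,"ay":0.007,"az":0.007,"hand":0.53},{"tx":0.008,"ty":-0.021,"tz":0.025,"ax":0,"ay":0.007,"az":0.007,"hand":0.53},{"tx":0.008,"ty":-0.021,"tz":0.025,"ax":0,"ay":0.007,"az":0.007,"hand":0.53},{"tx":0.008,"ty":-0.021,"tz":0.025,"ax":0,"ay":0.007,"az":0.007,"hand":0.53},{"tx":0.008,"ty":-0.021,"tz":0.025,"ax":0,"ay":0.007,"az":0.007,"hand":0.53}]'
python3 go.py 477.4 -97.3 211 -172.6
python3 -m jog '[{"tx":0,"ty":0,"tz":0,"ax":0,"ay":0,"az":0,"hand":0.53},{"tx":0,"ty":0,"tz":0,"ax":0,"ay":0,"az":0,"hand":0.53},{"tx":0,"ty":0,"tz":0,"ax":0,"ay":0,"az":0,"hand":0.53},{"tx":0,"ty":0,"tz":0,"ax":0,"ay":0,"az":0,"hand":0.53},{"tx":0,"ty":0,"tz":0,"ax":0,"ay":0,"az":0,"hand":0.53}]'
python3 go.py 477.4 -97.3 211 -172.6
```

```text
time: 4.2
tool_pos: [477.7, -97.2, 211.4]
tcp_rot: [180.0, -0.0, -172.6]
ft_force: [-0.4, 0.2, -0.0]
finger_gap: 45.5
t 4.2 pos [477.7 -97.2 211.4] rpy [ 1.8000e+02 -1.0000e-02 -1.7258e+02] gap 45.5 F [-0.4  0.2 -0. ]
T [ 0.002 -0.001  0.003] A [ 0. -0.  0.]
time: 4.62
tool_pos: [477.7, -97.1, 211.5]
tcp_rot: [-180.0, 0.0, -172.6]
ft_force: [-0.1, 0.4, 1.0]
finger_gap: 45.4
t 4.62 pos [477.7 -97.1 211.5] rpy [-180.      0.   -172.57] gap 45.4 F [-0.1  0.4  1. ]
T [ 0.002 -0.001  0.003] A [-0.     0.     0.001]
```

Settled. I'm closing in steps with a light grip first.

```bash

python3 -m jog '[{"tx":0,"ty":0,"tz":0,"ax":0,"ay":0,"az":0,"hand":0.36},{"tx":0,"ty":0,"tz":0,"ax":0,"ay":0,"az":0,"hand":0.3},{"tx":0,"ty":0,"tz":0,"ax":0,"ay":0,"az":0,"hand":0.24},{"tx":0,"ty":0,"tz":0,"ax":0,"ay":0,"az":0,"hand":0.2},{"tx":0,"ty":0,"tz":0,"ax":0,"ay":0,"az":0,"hand":0.2}]' 30
python3 -m jog '[{"tx":0,"ty":0,"tz":0,"ax":0,"ay":0,"az":0,"hand":0.1},{"tx":0,"ty":0,"tz":0,"ax":0,"ay":0,"az":0,"hand":0.1},{"tx":0,"ty":0,"tz":0,"ax":0,"ay":0,"az":0,"hand":0.1},{"tx":0,"ty":0,"tz":0,"ax":0,"ay":0,"az":0,"hand":0.1}]' 60
python3 go.py 477.4 -97.3 211 -172.6
python3 - <<'E'
from h import *
s=snapshot("scene");big(s,"pics/b_scene.png",140,130,360,300,3.6)
E
```

```text
time: 5.03
tool_pos: [477.9, -97.6, 211.7]
tcp_rot: [-179.9, 0.0, -172.6]
ft_force: [0.5, -5.5, -0.0]
finger_gap: 23.2
time: 5.37
tool_pos: [477.9, -97.6, 211.8]
tcp_rot: [-179.9, 0.0, -172.6]
ft_force: [0.1, -5.5, 0.6]
finger_gap: 22.2
t 5.37 pos [477.9 -97.6 211.8] rpy [-1.7994e+02  3.0000e-02 -1.7258e+02] gap 22.2 F [ 0.1 -5.5  0.6]
T [0.003 0.003 0.006] A [-0.001  0.001  0.   ]
```

View pics/b_scene.png

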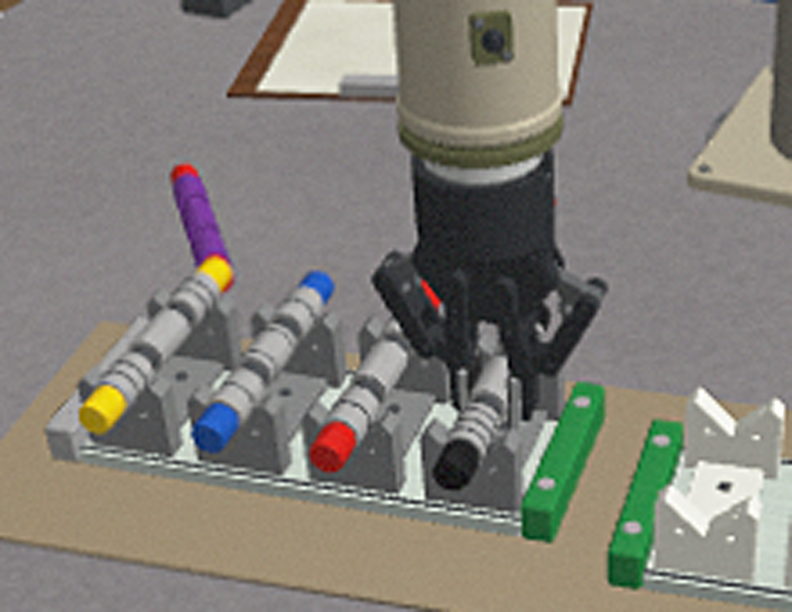

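Gripped, with a small side force of 5.5 N. I'm lifting gently.

```bash

python3 -m jog '[{"tx":0,"ty":0,"tz":-0.03,"ax":0,"ay":0,"az":0,"hand":0.1},{"tx":0,"ty":0,"tz":-0.1,"ax":0,"ay":0,"az":0,"hand":0.1},{"tx":0,"ty":0,"tz":-0.2,"ax":0,"ay":0,"az":0,"hand":0.1},{"tx":0,"ty":0,"tz":-0.3,"ax":0,"ay":0,"az":0,"hand":0.1},{"tx":0,"ty":0,"tz":-0.42,"ax":0,"ay":0,"az":0,"hand":0.1}]' 60
python3 -m jog '[{"tx":0,"ty":0,"tz":-0.03,"ax":0,"ay":0,"az":0,"hand":0.1},{"tx":0,"ty":0,"tz":-0.03,"ax":0,"ay":0,"az":0,"hand":0.1},{"tx":0,"ty":0,"tz":-0.03,"ax":0,"ay":0,"az":0,"hand":0.1}]'
python3 go.py 485.9 43.9 275 -171.5
python3 - <<'E'
from h import *
s=snapshot("scene");big(s,"pics/c_scene.png",140,130,360,300,3.6)
E
```

```text
time: 5.83
tool_pos: [477.0, -96.6, 274.6]
tcp_rot: [179.9, -0.1, -172.6]
ft_force: [-0.2, -0.0, -3.8]
finger_gap: 22.7
time: 6.08
tool_pos: [477.6, -97.0, 278.7]
tcp_rot: [180.0, 0.0, -172.6]
ft_force: [-0.8, -0.8, -5.2]
finger_gap: 22.0
t 6.08 pos [477.6 -97.  278.7] rpy [ 179.99    0.   -172.57] gap 22.0 F [-0.8 -0.8 -5.2]
T [-0.177  0.924  0.025] A [ 0.     0.    -0.024]
```

View pics/c_scene.png

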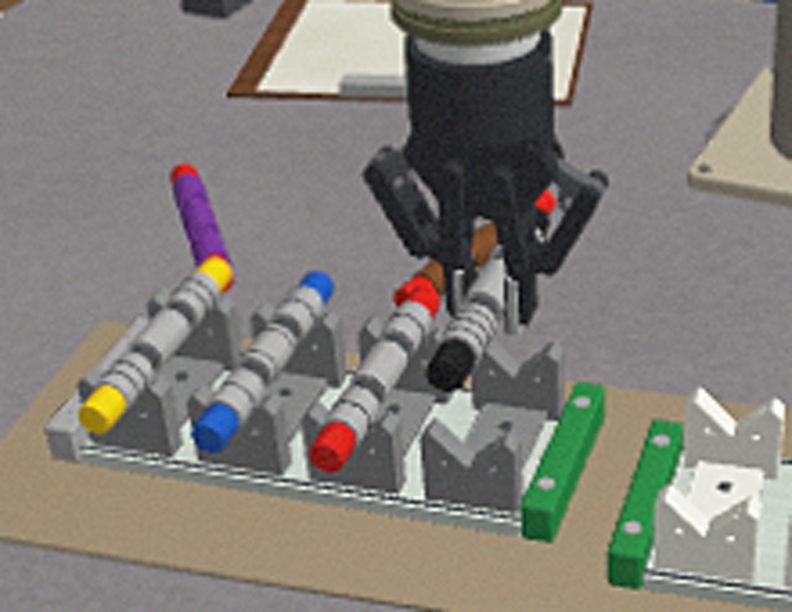

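The spool is clear and level in the grip, and its black cap is visible at crop px (452,365). I'm carrying it to nest a.

```bash

python3 -m jog '[{"tx":-0.02,"ty":0.1,"tz":0,"ax":0,"ay":0,"az":-0.01,"hand":0.1},{"tx":-0.05,"ty":0.27,"tz":0,"ax":0,"ay":0,"az":-0.02,"hand":0.1},{"tx":-0.1,"ty":0.48,"tz":0,"ax":0,"ay":0,"az":-0.024,"hand":0.1},{"tx":-0.14,"ty":0.69,"tz":0,"ax":0,"ay":0,"az":-0.024,"hand":0.1},{"tx":-0.177,"ty":0.85,"tz":0,"ax":0,"ay":0,"az":-0.024,"hand":0.1}]'
python3 -m jog '[{"tx":0,"ty":0.06,"tz":0,"ax":0,"ay":0,"az":0,"hand":0.1},{"tx":0,"ty":0.074,"tz":0,"ax":0,"ay":0,"az":0,"hand":0.1},{"tx":0,"ty":0.074,"tz":0,"ax":0,"ay":0,"az":0,"hand":0.1},{"tx":0,"ty":0.074,"tz":0,"ax":0,"ay":0,"az":0,"hand":0.1},{"tx":0,"ty":0.074,"tz":0,"ax":0,"ay":0,"az":0,"hand":0.1}]'
python3 -m jog '[{"tx":0,"ty":0,"tz":0,"ax":0,"ay":0,"az":0,"hand":0.1},{"tx":0,"ty":0,"tz":0,"ax":0,"ay":0,"az":0,"hand":0.1},{"tx":0,"ty":0,"tz":0,"ax":0,"ay":0,"az":0,"hand":0.1},{"tx":0,"ty":0,"tz":0,"ax":0,"ay":0,"az":0,"hand":0.1}]'
python3 go.py 486.3 43.7 225 -171.5
```

```text
time: 6.55
tool_pos: [486.7, 34.6, 277.3]
tcp_rot: [179.9, -0.2, -171.5]
ft_force: [0.3, -0.1, -4.4]
finger_gap: 22.2
time: 6.97
tool_pos: [485.8, 42.7, 278.6]
tcp_rot: [-180.0, -0.0, -171.6]
ft_force: [-1.1, -0.8, -4.0]
finger_gap: 22.5
time: 7.3
tool_pos: [486.0, 43.3, 279.0]
tcp_rot: [180.0, 0.0, -171.5]
ft_force: [0.7, 0.2, -4.1]
finger_gap: 22.2
t 7.3 pos [486.   43.3 279. ] rpy [ 1.8000e+02  1.0000e-02 -1.7153e+02] gap 22.2 F [ 0.7  0.2 -4.1]
T [-0.002  0.002  0.36 ] A [ 0.     0.    -0.001]
```

```bash

python3 -m jog '[{"tx":0,"ty":0.002,"tz":0.06,"ax":0,"ay":0,"az":0,"hand":0.1},{"tx":0,"ty":0.002,"tz":0.15,"ax":0,"ay":0,"az":0,"hand":0.1},{"tx":0,"ty":0.002,"tz":0.24,"ax":0,"ay":0,"az":0,"hand":0.1},{"tx":0,"ty":0.002,"tz":0.32,"ax":0,"ay":0,"az":0,"hand":0.1},{"tx":0,"ty":0.002,"tz":0.36,"ax":0,"ay":0,"az":0,"hand":0.1}]'
python3 -m jog '[{"tx":0,"ty":0,"tz":0,"ax":0,"ay":0,"az":0,"hand":0.1},{"tx":0,"ty":0,"tz":0,"ax":0,"ay":0,"az":0,"hand":0.1},{"tx":0,"ty":0,"tz":0,"ax":0,"ay":0,"az":0,"hand":0.1},{"tx":0,"ty":0,"tz":0,"ax":0,"ay":0,"az":0,"hand":0.1}]'
python3 go.py 486.3 43.7 214 -171.5
python3 - <<'E'
from h import *
s=snapshot("scene");big(s,"pics/d_scene.png",260,180,440,320,4)
s=snapshot("top");big(s,"pics/d_top.png",200,180,400,320,4)
E
```

```text
time: 7.72
tool_pos: [484.9, 44.0, 222.6]
tcp_rot: [180.0, -0.2, -171.5]
ft_force: [-0.5, 0.1, -4.6]
finger_gap: 22.4
time: 8.05
tool_pos: [486.4, 44.0, 225.9]
tcp_rot: [-180.0, 0.1, -171.5]
ft_force: [-0.5, 0.3, -4.3]
finger_gap: 22.0
t 8.05 pos [486.4  44.  225.9] rpy [-1.7999e+02  9.0000e-02 -1.7150e+02] gap 22.0 F [-0.5  0.3 -4.3]
T [ 0.001 -0.002  0.079] A [-0.     0.002  0.   ]
```

View pics/d_scene.png

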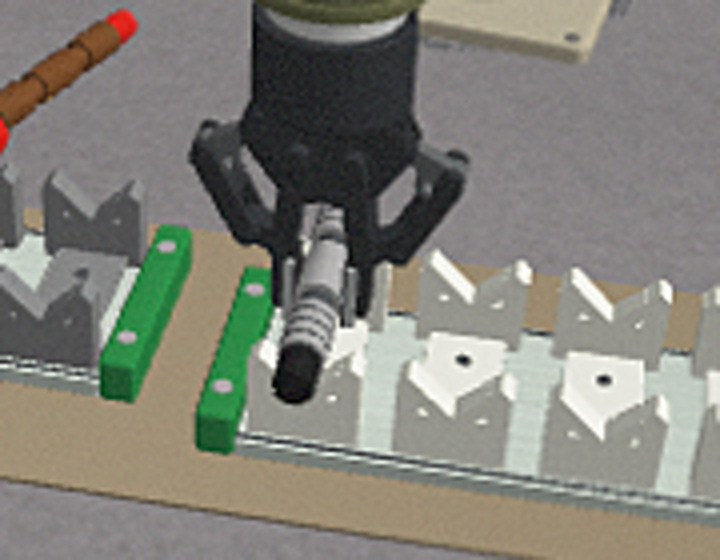

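View pics/d_top.png

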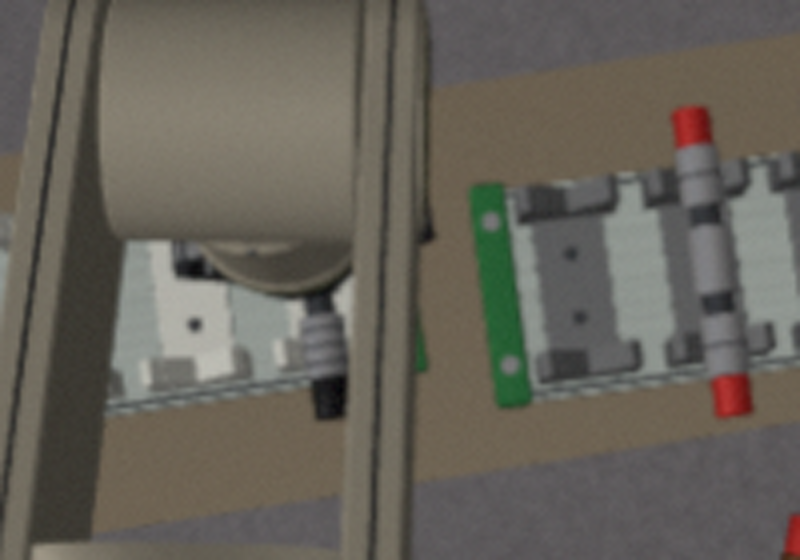

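The black spool hangs just above nest a's V, with its end at scene crop px (293,372) centred over the front plate. I'm lowering it slowly.

```bash

python3 -m jog '[{"tx":0,"ty":0,"tz":0.02,"ax":0,"ay":0,"az":0,"hand":0.1},{"tx":0,"ty":0,"tz":0.04,"ax":0,"ay":0,"az":0,"hand":0.1},{"tx":0,"ty":0,"tz":0.06,"ax":0,"ay":0,"az":0,"hand":0.1},{"tx":0,"ty":0,"tz":0.075,"ax":0,"ay":0,"az":0,"hand":0.1},{"tx":0,"ty":0,"tz":0.075,"ax":0,"ay":0,"az":0,"hand":0.1}]'
python3 -m jog '[{"tx":0,"ty":0,"tz":0.005,"ax":0,"ay":0,"az":0,"hand":0.1},{"tx":0,"ty":0,"tz":0.008,"ax":0,"ay":0,"az":0,"hand":0.1},{"tx":0,"ty":0,"tz":0.011,"ax":0,"ay":0,"az":0,"hand":0.1},{"tx":0,"ty":0,"tz":0.014,"ax":0,"ay":0,"az":0,"hand":0.1},{"tx":0,"ty":0,"tz":0.014,"ax":0,"ay":0,"az":0,"hand":0.1}]'
python3 go.py 486.3 43.7 212 -171.5
```

```text
time: 8.57
tool_pos: [485.5, 44.0, 212.9]
tcp_rot: [180.0, -0.1, -171.5]
ft_force: [-0.1, 0.1, -4.5]
finger_gap: 22.2
time: 8.98
tool_pos: [486.0, 44.1, 212.0]
tcp_rot: [180.0, 0.0, -171.5]
ft_force: [-1.3, 1.7, -1.1]
finger_gap: 22.5
t 8.98 pos [486.   44.1 212. ] rpy [ 1.7999e+02  2.0000e-02 -1.7149e+02] gap 22.5 F [-1.3  1.7 -1.1]
T [-0.001 -0.003 -0.   ] A [0.    0.001 0.   ]
```

```bash

python3 -m jog '[{"tx":0,"ty":0,"tz":0.003,"ax":0,"ay":0,"az":0,"hand":0.1},{"tx":0,"ty":0,"tz":0.005,"ax":0,"ay":0,"az":0,"hand":0.1},{"tx":0,"ty":0,"tz":0.005,"ax":0,"ay":0,"az":0,"hand":0.1},{"tx":0,"ty":0,"tz":0.005,"ax":0,"ay":0,"az":0,"hand":0.1}]'
python3 go.py 486.3 43.7 212 -171.5
python3 -m jog '[{"tx":0,"ty":0,"tz":0,"ax":0,"ay":0,"az":0,"hand":0.29},{"tx":0,"ty":0,"tz":0,"ax":0,"ay":0,"az":0,"hand":0.34},{"tx":0,"ty":0,"tz":0,"ax":0,"ay":0,"az":0,"hand":0.45},{"tx":0,"ty":0,"tz":0,"ax":0,"ay":0,"az":0,"hand":0.53},{"tx":0,"ty":0,"tz":0,"ax":0,"ay":0,"az":0,"hand":0.53}]' 30
python3 go.py 486.3 43.7 212 -171.5
```

```text
time: 9.32
tool_pos: [486.1, 44.2, 211.8]
tcp_rot: [180.0, 0.0, -171.5]
ft_force: [-4.9, 1.7, 5.8]
finger_gap: 22.1
t 9.32 pos [486.1  44.2 211.8] rpy [ 1.7999e+02  3.0000e-02 -1.7149e+02] gap 22.1 F [-4.9  1.7  5.8]
T [-0.001 -0.003 -0.001] A [0.    0.001 0.   ]
time: 9.73
tool_pos: [486.0, 43.9, 210.9]
tcp_rot: [-180.0, 0.0, -171.5]
ft_force: [-0.6, -0.0, -0.1]
finger_gap: 44.8
t 9.73 pos [486.   43.9 210.9] rpy [-1.7999e+02  2.0000e-02 -1.7150e+02] gap 44.8 F [-0.6 -0.  -0.1]
T [-0.002 -0.002 -0.007] A [-0.  0.  0.]
```

```bash

python3 -m jog '[{"tx":0,"ty":0,"tz":-0.05,"ax":0,"ay":0,"az":0,"hand":0.53},{"tx":0,"ty":0,"tz":-0.2,"ax":0,"ay":0,"az":0,"hand":0.53},{"tx":0,"ty":0,"tz":-0.4,"ax":0,"ay":0,"az":0,"hand":0.53},{"tx":0,"ty":0,"tz":-0.5,"ax":0,"ay":0,"az":0,"hand":0.53},{"tx":0,"ty":-0.2,"tz":-0.5,"ax":0,"ay":0,"az":0,"hand":0.53}]' 
python3 -m jog '[{"tx":0,"ty":-0.9,"tz":0,"ax":0,"ay":0,"az":0.02,"hand":0.53},{"tx":0,"ty":-0.9,"tz":0,"ax":0,"ay":0,"az":0.02,"hand":0.53},{"tx":0,"ty":-0.9,"tz":0,"ax":0,"ay":0,"az":0.02,"hand":0.53},{"tx":0,"ty":-0.9,"tz":0,"ax":0,"ay":0,"az":0.02,"hand":0.53},{"tx":0,"ty":-0.9,"tz":0,"ax":0,"ay":0,"az":0.02,"hand":0.53}]' 
python3 -m jog '[{"tx":0.1,"ty":-0.3,"tz":0,"ax":0,"ay":0,"az":0,"hand":0.53},{"tx":0.1,"ty":-0.3,"tz":0,"ax":0,"ay":0,"az":0,"hand":0.53},{"tx":0.1,"ty":-0.3,"tz":0,"ax":0,"ay":0,"az":0,"hand":0.53},{"tx":0.1,"ty":-0.3,"tz":0,"ax":0,"ay":0,"az":0,"hand":0.53}]' 
python3 -m jog '[{"tx":0,"ty":0,"tz":0,"ax":0,"ay":0,"az":0,"hand":0.53},{"tx":0,"ty":0,"tz":0,"ax":0,"ay":0,"az":0,"hand":0.53},{"tx":0,"ty":0,"tz":0,"ax":0,"ay":0,"az":0,"hand":0.53},{"tx":0,"ty":0,"tz":0,"ax":0,"ay":0,"az":0,"hand":0.53}]' 
python3 go.py 488.4 -169.3 250 -172.6
cat > chk.py <<'E'
import sys
from h import *
from scipy.optimize import least_squares
# spool centre fit near (x,y) given yaw guess; usage chk.py x y
x,y,yw=map(float,sys.argv[1:4])
for n in("top","scene"):
    s=snapshot(n);P=pts(s)
    d=np.array([np.cos(np.radians(yw)),np.sin(np.radians(yw))]); r=P[...,:2]-[x,y]
    lat=r@[-d[1],d[0]]; Q=P[(abs(lat)<16)&(abs(r@d)<100)&(P[...,2]>64)&(P[...,2]<76)&(s["z_map"]>0)]
    if len(Q)<100: print(n,"few",len(Q)); continue
    a=(Q[:,:2]-[x,y])@d; lo,hi=np.percentile(a,[.5,99.5]); m=(lo+hi)/2
    b=(Q[:,:2]-[x,y])@[-d[1],d[0]]
    print(n,"n",len(Q),"axial lo/hi",lo.round(1),hi.round(1),"mid",m.round(2),"lat med",np.median(b).round(2),"slope deg",np.degrees(np.polyfit(a,b,1)[0]).round(2),"top z ends",np.percentile(Q[a<m-33,2],90).round(1),np.percentile(Q[a>m+33,2],90).round(1))
    if len(sys.argv)>4: cv2.imwrite(f"pics/{sys.argv[4]}_{n}.png",s["pixels"][:,:,::-1])
E
python3 chk.py 486.2 43.8 8.5 e
```

```text
time: 10.15
tool_pos: [491.8, 16.9, 291.0]
tcp_rot: [180.0, 0.4, -171.3]
ft_force: [1.2, -0.6, -0.5]
finger_gap: 45.4
time: 10.57
tool_pos: [510.5, -122.2, 286.6]
tcp_rot: [-179.9, 0.0, -172.6]
ft_force: [0.5, 0.2, 0.3]
finger_gap: 45.4
time: 10.9
tool_pos: [501.3, -165.0, 286.0]
tcp_rot: [180.0, -0.0, -172.4]
ft_force: [0.4, 0.3, 0.0]
finger_gap: 45.5
time: 11.23
tool_pos: [501.5, -165.0, 285.9]
tcp_rot: [180.0, 0.0, -172.3]
ft_force: [0.3, -0.5, -1.1]
finger_gap: 45.4
t 11.23 pos [ 501.5 -165.   285.9] rpy [ 179.99    0.   -172.33] gap 45.4 F [ 0.3 -0.5 -1.1]
T [ 0.091 -0.017  0.239] A [0.    0.    0.006]
top n 639 axial lo/hi -83.2 82.3 mid -0.45 lat med 1.1 slope deg -0.4 top z ends 71.6 71.3
scene n 542 axial lo/hi -84.4 82.8 mid -0.78 lat med 0.3 slope deg 0.01 top z ends 71.3 70.9
```

View pics/e_scene.png

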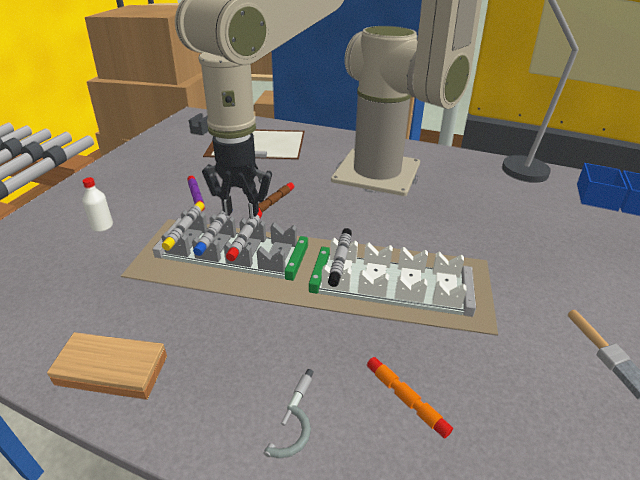

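The black spool lies in nest a at px (341,257), level and within 1 mm of midway. Red is next.

```bash

python3 -m jog '[{"tx":0.03,"ty":-0.01,"tz":0.1,"ax":0,"ay":0,"az":0.006,"hand":0.53},{"tx":0.06,"ty":-0.017,"tz":0.239,"ax":0,"ay":0,"az":0.006,"hand":0.53},{"tx":0.091,"ty":-0.017,"tz":0.239,"ax":0,"ay":0,"az":0.006,"hand":0.53},{"tx":0.091,"ty":-0.017,"tz":0.239,"ax":0,"ay":0,"az":0.006,"hand":0.53},{"tx":0.091,"ty":-0.017,"tz":0.239,"ax":0,"ay":0,"az":0.006,"hand":0.53}]' 
python3 -m jog '[{"tx":0,"ty":0,"tz":0,"ax":0,"ay":0,"az":0,"hand":0.53},{"tx":0,"ty":0,"tz":0,"ax":0,"ay":0,"az":0,"hand":0.53},{"tx":0,"ty":0,"tz":0,"ax":0,"ay":0,"az":0,"hand":0.53},{"tx":0,"ty":0,"tz":0,"ax":0,"ay":0,"az":0,"hand":0.53}]' 
python3 go.py 488.4 -169.3 211 -172.6
python3 chk.py 488.4 -169.3 7.4 
python3 chk.py 497.4 -241.3 7.4 
python3 chk.py 506.4 -312.8 7.4
```

```text
time: 11.75
tool_pos: [488.2, -170.2, 250.7]
tcp_rot: [180.0, 0.0, -172.7]
ft_force: [0.8, 0.2, 0.0]
finger_gap: 44.9
time: 12.08
tool_pos: [488.5, -170.2, 250.7]
tcp_rot: [-180.0, 0.1, -172.7]
ft_force: [-0.2, 1.2, -0.3]
finger_gap: 45.1
t 12.08 pos [ 488.5 -170.2  250.7] rpy [-1.7997e+02  5.0000e-02 -1.7266e+02] gap 45.1 F [-0.2  1.2 -0.3]
T [0.    0.006 0.265] A [-0.001  0.001 -0.001]
top n 296 axial lo/hi -83.6 38.5 mid -22.53 lat med 2.5 slope deg 1.15 top z ends 70.8 65.9
scene n 339 axial lo/hi -53.2 84.7 mid 15.73 lat med 0.56 slope deg 0.99 top z ends 71.7 71.0
top n 237 axial lo/hi -77.6 -3.6 mid -40.61 lat med 3.31 slope deg -4.92 top z ends 69.0 71.0
scene n 357 axial lo/hi -57.7 84.0 mid 13.12 lat med 1.8 slope deg 1.06 top z ends 71.3 70.7
top few 91
scene n 408 axial lo/hi -83.3 84.6 mid 0.66 lat med 3.05 slope deg -0.43 top z ends 71.5 70.7
```

```bash

python3 -m jog '[{"tx":0,"ty":0.003,"tz":0.06,"ax":0,"ay":0,"az":0,"hand":0.53},{"tx":0,"ty":0.006,"tz":0.13,"ax":0,"ay":0,"az":0,"hand":0.53},{"tx":0,"ty":0.006,"tz":0.2,"ax":0,"ay":0,"az":0,"hand":0.53},{"tx":0,"ty":0.006,"tz":0.24,"ax":0,"ay":0,"az":0,"hand":0.53},{"tx":0,"ty":0.006,"tz":0.263,"ax":0,"ay":0,"az":0,"hand":0.53}]' 
python3 -m jog '[{"tx":0,"ty":0,"tz":0,"ax":0,"ay":0,"az":0,"hand":0.53},{"tx":0,"ty":0,"tz":0,"ax":0,"ay":0,"az":0,"hand":0.53},{"tx":0,"ty":0,"tz":0,"ax":0,"ay":0,"az":0,"hand":0.53},{"tx":0,"ty":0,"tz":0,"ax":0,"ay":0,"az":0,"hand":0.53},{"tx":0,"ty":0,"tz":0,"ax":0,"ay":0,"az":0,"hand":0.53}]' 
python3 go.py 488.4 -169.3 211 -172.6
python3 -m jog '[{"tx":0,"ty":0,"tz":0,"ax":0,"ay":0,"az":0,"hand":0.36},{"tx":0,"ty":0,"tz":0,"ax":0,"ay":0,"az":0,"hand":0.3},{"tx":0,"ty":0,"tz":0,"ax":0,"ay":0,"az":0,"hand":0.24},{"tx":0,"ty":0,"tz":0,"ax":0,"ay":0,"az":0,"hand":0.2},{"tx":0,"ty":0,"tz":0,"ax":0,"ay":0,"az":0,"hand":0.2}]' 30
python3 -m jog '[{"tx":0,"ty":0,"tz":0,"ax":0,"ay":0,"az":0,"hand":0.1},{"tx":0,"ty":0,"tz":0,"ax":0,"ay":0,"az":0,"hand":0.1},{"tx":0,"ty":0,"tz":0,"ax":0,"ay":0,"az":0,"hand":0.1},{"tx":0,"ty":0,"tz":0,"ax":0,"ay":0,"az":0,"hand":0.1}]' 60
python3 go.py 488.4 -169.3 211 -172.6
```

```text
time: 12.8
tool_pos: [487.2, -168.8, 208.3]
tcp_rot: [179.9, -0.2, -172.7]
ft_force: [-0.0, -0.3, -0.4]
finger_gap: 45.6
time: 13.22
tool_pos: [488.3, -169.4, 211.2]
tcp_rot: [-180.0, 0.1, -172.7]
ft_force: [0.6, -0.6, -0.5]
finger_gap: 45.3
t 13.22 pos [ 488.3 -169.4  211.2] rpy [-1.7997e+02  5.0000e-02 -1.7266e+02] gap 45.3 F [ 0.6 -0.6 -0.5]
T [-0.     0.     0.001] A [-0.001  0.001 -0.001]
time: 13.63
tool_pos: [488.2, -169.2, 210.9]
tcp_rot: [-180.0, 0.0, -172.7]
ft_force: [-2.9, 1.8, 4.5]
finger_gap: 23.1
time: 13.97
tool_pos: [488.2, -169.2, 211.0]
tcp_rot: [-180.0, 0.0, -172.7]
ft_force: [-1.8, 2.4, 6.3]
finger_gap: 22.2
t 13.97 pos [ 488.2 -169.2  211. ] rpy [-1.8000e+02  2.0000e-02 -1.7266e+02] gap 22.2 F [-1.8  2.4  6.3]
T [-0.001 -0.001 -0.   ] A [-0.     0.    -0.001]
```

```bash

python3 -m jog '[{"tx":0,"ty":0,"tz":-0.03,"ax":0,"ay":0,"az":0,"hand":0.1},{"tx":0,"ty":0,"tz":-0.1,"ax":0,"ay":0,"az":0,"hand":0.1},{"tx":0,"ty":0,"tz":-0.2,"ax":0,"ay":0,"az":0,"hand":0.1},{"tx":0,"ty":0,"tz":-0.35,"ax":0,"ay":0,"az":0,"hand":0.1},{"tx":0,"ty":0,"tz":-0.5,"ax":0,"ay":0,"az":0,"hand":0.1}]' 60
python3 -m jog '[{"tx":0,"ty":0,"tz":0,"ax":0,"ay":0,"az":0,"hand":0.1},{"tx":0,"ty":0,"tz":0,"ax":0,"ay":0,"az":0,"hand":0.1},{"tx":0,"ty":0,"tz":0,"ax":0,"ay":0,"az":0,"hand":0.1}]'
python3 go.py 475.6 115.3 285 -171.5
python3 - <<'E'
from h import *
s=snapshot("scene");big(s,"pics/f_scene.png",140,130,360,300,3.6)
E
```

```text
time: 14.38
tool_pos: [487.4, -169.0, 285.9]
tcp_rot: [179.9, -0.1, -172.7]
ft_force: [0.7, -1.7, -3.3]
finger_gap: 22.2
time: 14.63
tool_pos: [487.7, -169.1, 284.8]
tcp_rot: [180.0, -0.0, -172.7]
ft_force: [-0.9, 0.3, -4.5]
finger_gap: 22.4
t 14.63 pos [ 487.7 -169.1  284.8] rpy [ 1.7997e+02 -5.0000e-02 -1.7266e+02] gap 22.4 F [-0.9  0.3 -4.5]
T [-1.620e-01  1.891e+00 -1.000e-03] A [ 0.001 -0.001 -0.026]
```

View pics/f_scene.png

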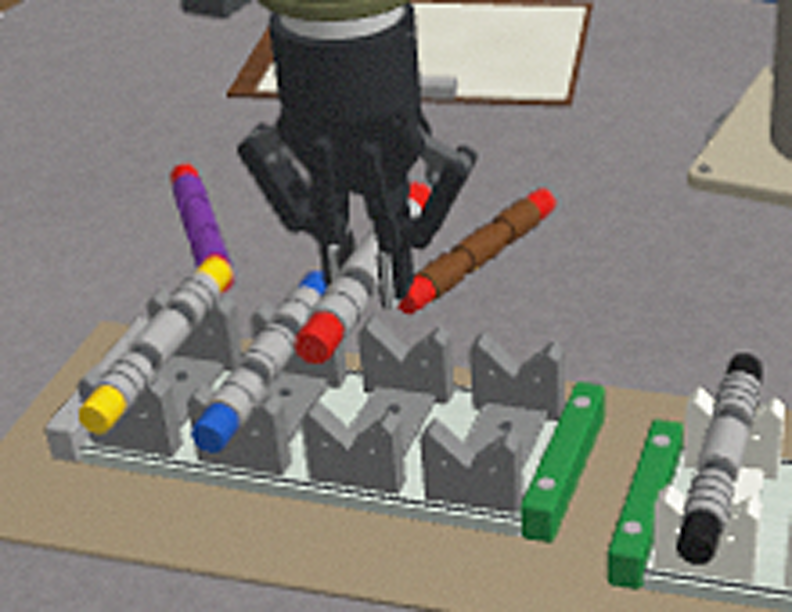

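The red spool is lifted clear (crop px (320,335)) and black lies seated at (720,450). I'm carrying red to nest b.

```bash

python3 -m jog '[{"tx":-0.01,"ty":0.1,"tz":0,"ax":0,"ay":0,"az":-0.01,"hand":0.1},{"tx":-0.03,"ty":0.3,"tz":0,"ax":0,"ay":0,"az":-0.02,"hand":0.1},{"tx":-0.05,"ty":0.53,"tz":0,"ax":0,"ay":0,"az":-0.026,"hand":0.1},{"tx":-0.07,"ty":0.76,"tz":0,"ax":0,"ay":0,"az":-0.026,"hand":0.1},{"tx":-0.09,"ty":1,"tz":0,"ax":0,"ay":0,"az":-0.026,"hand":0.1}]'
python3 -m jog '[{"tx":-0.02,"ty":0.24,"tz":0,"ax":0,"ay":0,"az":0,"hand":0.1},{"tx":-0.04,"ty":0.48,"tz":0,"ax":0,"ay":0,"az":0,"hand":0.1},{"tx":-0.06,"ty":0.68,"tz":0,"ax":0,"ay":0,"az":0,"hand":0.1},{"tx":-0.06,"ty":0.82,"tz":0,"ax":0,"ay":0,"az":0,"hand":0.1},{"tx":-0.06,"ty":0.89,"tz":0,"ax":0,"ay":0,"az":0,"hand":0.1}]'
python3 -m jog '[{"tx":0,"ty":0,"tz":0,"ax":0,"ay":0,"az":0,"hand":0.1},{"tx":0,"ty":0,"tz":0,"ax":0,"ay":0,"az":0,"hand":0.1},{"tx":0,"ty":0,"tz":0,"ax":0,"ay":0,"az":0,"hand":0.1},{"tx":0,"ty":0,"tz":0,"ax":0,"ay":0,"az":0,"hand":0.1},{"tx":0,"ty":0,"tz":0,"ax":0,"ay":0,"az":0,"hand":0.1}]'
python3 go.py 475.6 115.3 225 -171.5
```

```text
time: 15.1
tool_pos: [481.2, -17.6, 283.7]
tcp_rot: [180.0, -0.2, -171.6]
ft_force: [0.1, -0.0, -3.9]
finger_gap: 22.5
time: 15.52
tool_pos: [470.2, 117.0, 283.7]
tcp_rot: [180.0, -0.2, -171.4]
ft_force: [-0.3, 0.9, -3.6]
finger_gap: 22.1
time: 15.93
tool_pos: [471.7, 113.6, 285.5]
tcp_rot: [-180.0, -0.0, -171.6]
ft_force: [-1.1, -0.9, -3.5]
finger_gap: 22.1
t 15.93 pos [471.7 113.6 285.5] rpy [-1.7999e+02 -1.0000e-02 -1.7159e+02] gap 22.1 F [-1.1 -0.9 -3.5]
T [-0.028  0.007  0.403] A [-0.    -0.    -0.002]
```

```bash

python3 -m jog '[{"tx":-0.014,"ty":0.004,"tz":0.06,"ax":0,"ay":0,"az":-0.002,"hand":0.1},{"tx":-0.028,"ty":0.007,"tz":0.17,"ax":0,"ay":0,"az":-0.002,"hand":0.1},{"tx":-0.028,"ty":0.007,"tz":0.28,"ax":0,"ay":0,"az":-0.002,"hand":0.1},{"tx":-0.028,"ty":0.007,"tz":0.36,"ax":0,"ay":0,"az":-0.002,"hand":0.1},{"tx":-0.028,"ty":0.007,"tz":0.4,"ax":0,"ay":0,"az":-0.002,"hand":0.1}]'
python3 -m jog '[{"tx":0,"ty":0,"tz":0,"ax":0,"ay":0,"az":0,"hand":0.1},{"tx":0,"ty":0,"tz":0,"ax":0,"ay":0,"az":0,"hand":0.1},{"tx":0,"ty":0,"tz":0,"ax":0,"ay":0,"az":0,"hand":0.1},{"tx":0,"ty":0,"tz":0,"ax":0,"ay":0,"az":0,"hand":0.1},{"tx":0,"ty":0,"tz":0,"ax":0,"ay":0,"az":0,"hand":0.1}]'
python3 go.py 475.6 115.3 214 -171.5
python3 - <<'E'
from h import *
s=snapshot("scene");big(s,"pics/g_scene.png",280,180,460,320,4)
E
```

```text
time: 16.35
tool_pos: [474.6, 115.8, 223.1]
tcp_rot: [-180.0, -0.2, -171.4]
ft_force: [0.3, -1.0, -3.4]
finger_gap: 22.1
time: 16.77
tool_pos: [476.0, 116.4, 226.6]
tcp_rot: [-180.0, 0.1, -171.4]
ft_force: [-0.1, -0.2, -3.7]
finger_gap: 22.1
t 16.77 pos [476.  116.4 226.6] rpy [-1.8000e+02  1.0000e-01 -1.7141e+02] gap 22.1 F [-0.1 -0.2 -3.7]
T [ 0.004 -0.007  0.084] A [-0.     0.002  0.002]
```

View pics/g_scene.png

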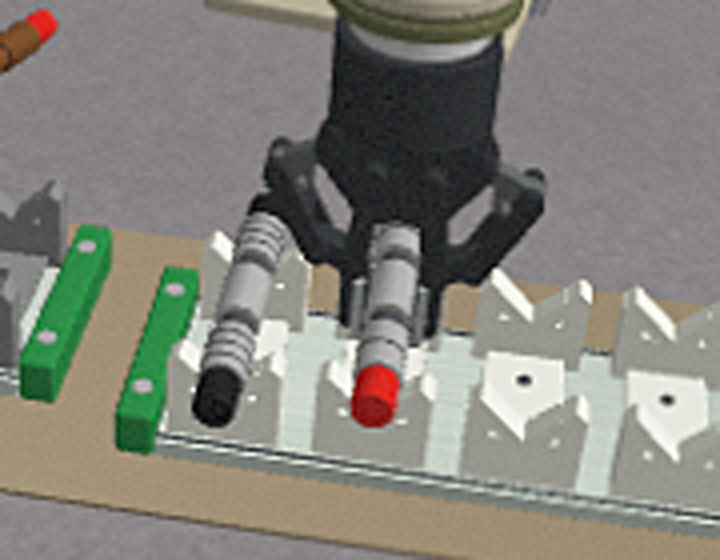

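Red is over nest b (crop px (375,395)), with clear space to black. I'm lowering it.

```bash

python3 -m jog '[{"tx":0.004,"ty":-0.007,"tz":0.02,"ax":0,"ay":0,"az":0.002,"hand":0.1},{"tx":0.004,"ty":-0.007,"tz":0.04,"ax":0,"ay":0,"az":0.002,"hand":0.1},{"tx":0.004,"ty":-0.007,"tz":0.06,"ax":0,"ay":0,"az":0.002,"hand":0.1},{"tx":0.004,"ty":-0.007,"tz":0.08,"ax":0,"ay":0,"az":0.002,"hand":0.1},{"tx":0.004,"ty":-0.007,"tz":0.08,"ax":0,"ay":0,"az":0.002,"hand":0.1}]'
python3 -m jog '[{"tx":0,"ty":0,"tz":0.005,"ax":0,"ay":0,"az":0,"hand":0.1},{"tx":0,"ty":0,"tz":0.008,"ax":0,"ay":0,"az":0,"hand":0.1},{"tx":0,"ty":0,"tz":0.011,"ax":0,"ay":0,"az":0,"hand":0.1},{"tx":0,"ty":0,"tz":0.014,"ax":0,"ay":0,"az":0,"hand":0.1},{"tx":0,"ty":0,"tz":0.014,"ax":0,"ay":0,"az":0,"hand":0.1}]'
python3 go.py 475.6 115.3 211 -171.5
```

```text
time: 17.23
tool_pos: [474.6, 115.1, 212.6]
tcp_rot: [180.0, -0.1, -171.5]
ft_force: [0.0, -1.0, -3.9]
finger_gap: 22.3
time: 17.65
tool_pos: [475.1, 115.2, 211.5]
tcp_rot: [180.0, 0.0, -171.5]
ft_force: [-0.2, 0.5, -3.9]
finger_gap: 22.6
t 17.65 pos [475.1 115.2 211.5] rpy [ 180.      0.   -171.49] gap 22.6 F [-0.2  0.5 -3.9]
T [-0.004  0.     0.003] A [0. 0. 0.]
```

```bash

python3 -m jog '[{"tx":-0.003,"ty":0,"tz":0.003,"ax":0,"ay":0,"az":0,"hand":0.1},{"tx":-0.003,"ty":0,"tz":0.006,"ax":0,"ay":0,"az":0,"hand":0.1},{"tx":-0.003,"ty":0,"tz":0.008,"ax":0,"ay":0,"az":0,"hand":0.1},{"tx":-0.003,"ty":0,"tz":0.008,"ax":0,"ay":0,"az":0,"hand":0.1}]'
python3 go.py 475.6 115.3 211 -171.5
```

```text
time: 17.98
tool_pos: [475.6, 115.4, 211.0]
tcp_rot: [180.0, 0.0, -171.5]
ft_force: [-4.2, 1.2, 5.2]
finger_gap: 22.2
t 17.98 pos [475.6 115.4 211. ] rpy [ 1.7998e+02  2.0000e-02 -1.7149e+02] gap 22.2 F [-4.2  1.2  5.2]
T [ 0.    -0.001  0.   ] A [0. 0. 0.]
```

Red is seated: the force went from −4 to +5 N. I'm releasing it, rising and moving to blue.

```bash

python3 -m jog '[{"tx":0,"ty":0,"tz":0,"ax":0,"ay":0,"az":0,"hand":0.29},{"tx":0,"ty":0,"tz":0,"ax":0,"ay":0,"az":0,"hand":0.34},{"tx":0,"ty":0,"tz":0,"ax":0,"ay":0,"az":0,"hand":0.45},{"tx":0,"ty":0,"tz":0,"ax":0,"ay":0,"az":0,"hand":0.53},{"tx":0,"ty":0,"tz":0,"ax":0,"ay":0,"az":0,"hand":0.53}]' 30
python3 -m jog '[{"tx":0,"ty":0,"tz":-0.05,"ax":0,"ay":0,"az":0,"hand":0.53},{"tx":0,"ty":0,"tz":-0.2,"ax":0,"ay":0,"az":0,"hand":0.53},{"tx":0,"ty":0,"tz":-0.4,"ax":0,"ay":0,"az":0,"hand":0.53},{"tx":0,"ty":0,"tz":-0.5,"ax":0,"ay":0,"az":0,"hand":0.53},{"tx":0,"ty":-0.2,"tz":-0.5,"ax":0,"ay":0,"az":0,"hand":0.53}]' 
python3 -m jog '[{"tx":0,"ty":-1,"tz":0,"ax":0,"ay":0,"az":0.02,"hand":0.53},{"tx":0,"ty":-1,"tz":0,"ax":0,"ay":0,"az":0.02,"hand":0.53},{"tx":0,"ty":-1,"tz":0,"ax":0,"ay":0,"az":0.02,"hand":0.53},{"tx":0,"ty":-1,"tz":0,"ax":0,"ay":0,"az":0.02,"hand":0.53},{"tx":0,"ty":-1,"tz":0,"ax":0,"ay":0,"az":0.02,"hand":0.53}]' 
python3 -m jog '[{"tx":0,"ty":-1,"tz":0,"ax":0,"ay":0,"az":0,"hand":0.53},{"tx":0,"ty":-1,"tz":0,"ax":0,"ay":0,"az":0,"hand":0.53},{"tx":0,"ty":-1,"tz":0,"ax":0,"ay":0,"az":0,"hand":0.53},{"tx":0,"ty":-1,"tz":0,"ax":0,"ay":0,"az":0,"hand":0.53}]' 
python3 -m jog '[{"tx":0,"ty":0,"tz":0,"ax":0,"ay":0,"az":0,"hand":0.53},{"tx":0,"ty":0,"tz":0,"ax":0,"ay":0,"az":0,"hand":0.53},{"tx":0,"ty":0,"tz":0,"ax":0,"ay":0,"az":0,"hand":0.53},{"tx":0,"ty":0,"tz":0,"ax":0,"ay":0,"az":0,"hand":0.53}]' 
python3 go.py 497.4 -241.1 250 -172.6
python3 chk.py 475.6 115.3 8.5 i
```

```text
time: 18.4
tool_pos: [475.5, 115.2, 210.3]
tcp_rot: [-180.0, 0.0, -171.5]
ft_force: [0.1, 0.3, -0.2]
finger_gap: 45.6
time: 18.82
tool_pos: [481.3, 88.4, 290.6]
tcp_rot: [179.9, 0.4, -171.3]
ft_force: [0.6, -0.6, -0.3]
finger_gap: 45.3
time: 19.23
tool_pos: [502.6, -67.2, 286.3]
tcp_rot: [-179.9, 0.1, -172.6]
ft_force: [0.4, -0.3, 0.3]
finger_gap: 45.0
time: 19.57
tool_pos: [522.1, -214.6, 286.2]
tcp_rot: [-179.9, 0.1, -172.4]
ft_force: [0.4, 0.1, 0.3]
finger_gap: 45.3
time: 19.9
tool_pos: [521.9, -210.3, 285.3]
tcp_rot: [180.0, -0.0, -172.3]
ft_force: [0.4, 0.2, -0.1]
finger_gap: 45.6
t 19.9 pos [ 521.9 -210.3  285.3] rpy [ 1.7996e+02 -1.0000e-02 -1.7233e+02] gap 45.6 F [ 0.4  0.2 -0.1]
T [ 0.189 -0.182  0.235] A [ 0.001 -0.     0.006]
top n 653 axial lo/hi -83.6 79.3 mid -2.13 lat med -0.85 slope deg 0.26 top z ends 71.8 71.7
scene n 545 axial lo/hi -83.1 83.3 mid 0.06 lat med -0.61 slope deg 0.11 top z ends 71.1 71.0
```

```bash

python3 -m jog '[{"tx":0.08,"ty":-0.08,"tz":0,"ax":0,"ay":0,"az":0.006,"hand":0.53},{"tx":0.16,"ty":-0.16,"tz":0.05,"ax":0,"ay":0,"az":0.006,"hand":0.53},{"tx":0.189,"ty":-0.182,"tz":0.15,"ax":0,"ay":0,"az":0.006,"hand":0.53},{"tx":0.189,"ty":-0.182,"tz":0.235,"ax":0,"ay":0,"az":0.006,"hand":0.53},{"tx":0.189,"ty":-0.182,"tz":0.235,"ax":0,"ay":0,"az":0.006,"hand":0.53}]' 
python3 -m jog '[{"tx":0,"ty":0,"tz":0,"ax":0,"ay":0,"az":0,"hand":0.53},{"tx":0,"ty":0,"tz":0,"ax":0,"ay":0,"az":0,"hand":0.53},{"tx":0,"ty":0,"tz":0,"ax":0,"ay":0,"az":0,"hand":0.53},{"tx":0,"ty":0,"tz":0,"ax":0,"ay":0,"az":0,"hand":0.53},{"tx":0,"ty":0,"tz":0,"ax":0,"ay":0,"az":0,"hand":0.53}]' 
python3 go.py 497.4 -241.1 211 -172.6
python3 - <<'E'
from h import *
s=snapshot("scene");big(s,"pics/j_scene.png",140,130,360,300,3.6)
E
```

```text
time: 20.42
tool_pos: [496.3, -240.9, 246.9]
tcp_rot: [179.8, -0.2, -172.7]
ft_force: [-0.3, 0.9, -1.2]
finger_gap: 45.4
time: 20.83
tool_pos: [497.9, -242.2, 250.8]
tcp_rot: [-180.0, 0.1, -172.6]
ft_force: [-0.0, 0.4, 0.3]
finger_gap: 45.3
t 20.83 pos [ 497.9 -242.2  250.8] rpy [-1.7996e+02  5.0000e-02 -1.7264e+02] gap 45.3 F [-0.   0.4  0.3]
T [0.003 0.008 0.265] A [-0.001  0.001 -0.001]
```

View pics/j_scene.png

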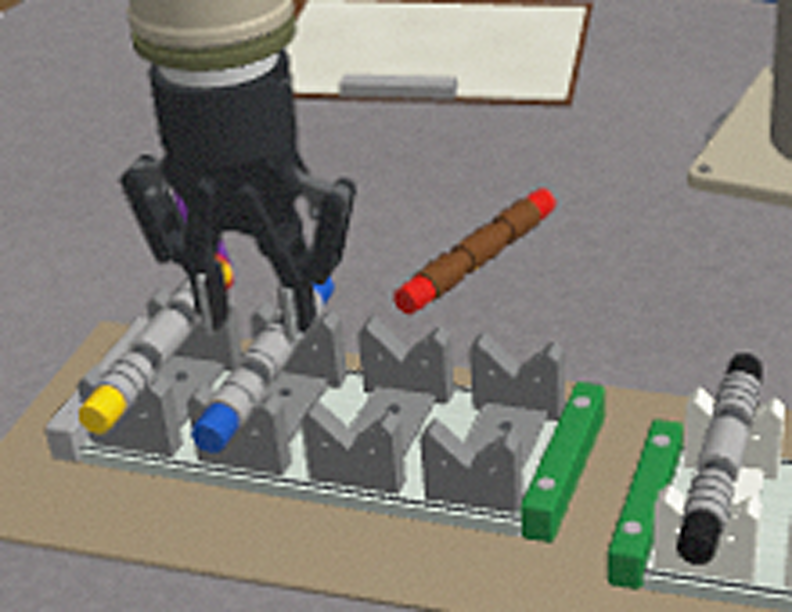

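The gripper is above blue (crop px (213,425)), with its fingers at (208,300) and (297,310). I'm going down and gripping.

```bash

python3 -m jog '[{"tx":0.002,"ty":0.004,"tz":0.06,"ax":0,"ay":0,"az":0,"hand":0.53},{"tx":0.002,"ty":0.006,"tz":0.13,"ax":0,"ay":0,"az":0,"hand":0.53},{"tx":0.002,"ty":0.006,"tz":0.2,"ax":0,"ay":0,"az":0,"hand":0.53},{"tx":0.002,"ty":0.006,"tz":0.24,"ax":0,"ay":0,"az":0,"hand":0.53},{"tx":0.002,"ty":0.006,"tz":0.263,"ax":0,"ay":0,"az":0,"hand":0.53}]' 
python3 -m jog '[{"tx":0,"ty":0,"tz":0,"ax":0,"ay":0,"az":0,"hand":0.53},{"tx":0,"ty":0,"tz":0,"ax":0,"ay":0,"az":0,"hand":0.53},{"tx":0,"ty":0,"tz":0,"ax":0,"ay":0,"az":0,"hand":0.53},{"tx":0,"ty":0,"tz":0,"ax":0,"ay":0,"az":0,"hand":0.53},{"tx":0,"ty":0,"tz":0,"ax":0,"ay":0,"az":0,"hand":0.53}]' 
python3 go.py 497.4 -241.3 211 -172.6
python3 -m jog '[{"tx":0,"ty":0,"tz":0,"ax":0,"ay":0,"az":0,"hand":0.36},{"tx":0,"ty":0,"tz":0,"ax":0,"ay":0,"az":0,"hand":0.3},{"tx":0,"ty":0,"tz":0,"ax":0,"ay":0,"az":0,"hand":0.24},{"tx":0,"ty":0,"tz":0,"ax":0,"ay":0,"az":0,"hand":0.2},{"tx":0,"ty":0,"tz":0,"ax":0,"ay":0,"az":0,"hand":0.2}]' 30
python3 -m jog '[{"tx":0,"ty":0,"tz":0,"ax":0,"ay":0,"az":0,"hand":0.1},{"tx":0,"ty":0,"tz":0,"ax":0,"ay":0,"az":0,"hand":0.1},{"tx":0,"ty":0,"tz":0,"ax":0,"ay":0,"az":0,"hand":0.1},{"tx":0,"ty":0,"tz":0,"ax":0,"ay":0,"az":0,"hand":0.1}]' 60
python3 go.py 497.4 -241.3 211 -172.6
```

```text
time: 21.3
tool_pos: [496.2, -240.9, 208.2]
tcp_rot: [179.9, -0.1, -172.7]
ft_force: [0.5, -0.2, -0.2]
finger_gap: 45.2
time: 21.72
tool_pos: [497.3, -241.6, 211.2]
tcp_rot: [-180.0, 0.0, -172.7]
ft_force: [0.2, -0.5, 0.2]
finger_gap: 45.3
t 21.72 pos [ 497.3 -241.6  211.2] rpy [-1.7996e+02  5.0000e-02 -1.7267e+02] gap 45.3 F [ 0.2 -0.5  0.2]
T [-0.001  0.002  0.001] A [-0.001  0.001 -0.001]
time: 22.13
tool_pos: [497.1, -240.9, 211.0]
tcp_rot: [179.9, 0.0, -172.7]
ft_force: [-1.4, 5.2, 4.9]
finger_gap: 22.7
time: 22.47
tool_pos: [497.1, -240.9, 211.1]
tcp_rot: [179.9, 0.0, -172.7]
ft_force: [-1.4, 5.9, 6.5]
finger_gap: 22.2
t 22.47 pos [ 497.1 -240.9  211.1] rpy [ 179.94    0.   -172.65] gap 22.2 F [-1.4  5.9  6.5]
T [-0.001 -0.003  0.   ] A [ 0.001  0.    -0.001]
```

```bash

python3 -m jog '[{"tx":0,"ty":0,"tz":-0.03,"ax":0,"ay":0,"az":0,"hand":0.1},{"tx":0,"ty":0,"tz":-0.1,"ax":0,"ay":0,"az":0,"hand":0.1},{"tx":0,"ty":0,"tz":-0.2,"ax":0,"ay":0,"az":0,"hand":0.1},{"tx":0,"ty":0,"tz":-0.35,"ax":0,"ay":0,"az":0,"hand":0.1},{"tx":0,"ty":0,"tz":-0.5,"ax":0,"ay":0,"az":0,"hand":0.1}]' 60
python3 -m jog '[{"tx":0,"ty":0,"tz":0,"ax":0,"ay":0,"az":0,"hand":0.1},{"tx":0,"ty":0,"tz":0,"ax":0,"ay":0,"az":0,"hand":0.1},{"tx":0,"ty":0,"tz":0,"ax":0,"ay":0,"az":0,"hand":0.1}]'
python3 go.py 464.3 186.5 285 -171.5
python3 - <<'E'
from h import *
s=snapshot("scene");big(s,"pics/k_scene.png",140,130,360,300,3.6)
E
```

```text
time: 22.88
tool_pos: [496.5, -241.3, 286.0]
tcp_rot: [179.9, -0.1, -172.7]
ft_force: [-0.8, -0.8, -3.6]
finger_gap: 22.5
time: 23.13
tool_pos: [496.7, -241.3, 284.8]
tcp_rot: [180.0, -0.0, -172.7]
ft_force: [-0.6, 0.4, -3.3]
finger_gap: 22.0
t 23.13 pos [ 496.7 -241.3  284.8] rpy [ 1.7998e+02 -4.0000e-02 -1.7267e+02] gap 22.0 F [-0.6  0.4 -3.3]
T [-0.15   2.857 -0.   ] A [ 0.001 -0.001 -0.026]
```

View pics/k_scene.png

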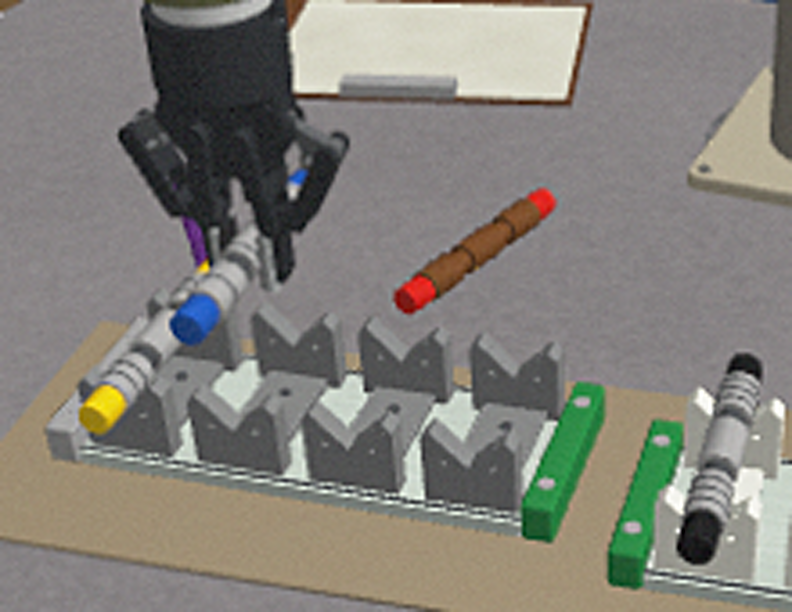

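Blue is lifted clear at crop px (196,320). I'm carrying it to nest c.

```bash

python3 -m jog '[{"tx":-0.01,"ty":0.1,"tz":0,"ax":0,"ay":0,"az":-0.01,"hand":0.1},{"tx":-0.02,"ty":0.3,"tz":0,"ax":0,"ay":0,"az":-0.02,"hand":0.1},{"tx":-0.03,"ty":0.53,"tz":0,"ax":0,"ay":0,"az":-0.026,"hand":0.1},{"tx":-0.04,"ty":0.76,"tz":0,"ax":0,"ay":0,"az":-0.026,"hand":0.1},{"tx":-0.05,"ty":1,"tz":0,"ax":0,"ay":0,"az":-0.026,"hand":0.1}]'
python3 -m jog '[{"tx":-0.01,"ty":0.24,"tz":0,"ax":0,"ay":0,"az":0,"hand":0.1},{"tx":-0.02,"ty":0.48,"tz":0,"ax":0,"ay":0,"az":0,"hand":0.1},{"tx":-0.03,"ty":0.72,"tz":0,"ax":0,"ay":0,"az":0,"hand":0.1},{"tx":-0.03,"ty":0.96,"tz":0,"ax":0,"ay":0,"az":0,"hand":0.1},{"tx":-0.03,"ty":1,"tz":0,"ax":0,"ay":0,"az":0,"hand":0.1}]'
python3 -m jog '[{"tx":-0.01,"ty":0.24,"tz":0,"ax":0,"ay":0,"az":0,"hand":0.1},{"tx":-0.02,"ty":0.45,"tz":0,"ax":0,"ay":0,"az":0,"hand":0.1},{"tx":-0.02,"ty":0.65,"tz":0,"ax":0,"ay":0,"az":0,"hand":0.1},{"tx":-0.02,"ty":0.8,"tz":0,"ax":0,"ay":0,"az":0,"hand":0.1},{"tx":-0.02,"ty":0.857,"tz":0,"ax":0,"ay":0,"az":0,"hand":0.1}]'
python3 -m jog '[{"tx":0,"ty":0,"tz":0,"ax":0,"ay":0,"az":0,"hand":0.1},{"tx":0,"ty":0,"tz":0,"ax":0,"ay":0,"az":0,"hand":0.1},{"tx":0,"ty":0,"tz":0,"ax":0,"ay":0,"az":0,"hand":0.1},{"tx":0,"ty":0,"tz":0,"ax":0,"ay":0,"az":0,"hand":0.1},{"tx":0,"ty":0,"tz":0,"ax":0,"ay":0,"az":0,"hand":0.1}]'
python3 go.py 464.3 186.5 225 -171.5
```

```text
time: 23.6
tool_pos: [484.2, -90.0, 283.9]
tcp_rot: [179.9, -0.1, -171.5]
ft_force: [1.3, 0.3, -3.9]
finger_gap: 22.2
time: 24.02
tool_pos: [465.6, 62.0, 283.9]
tcp_rot: [179.8, -0.2, -171.3]
ft_force: [0.0, -0.3, -4.2]
finger_gap: 22.5
time: 24.43
tool_pos: [450.1, 187.4, 284.2]
tcp_rot: [180.0, -0.1, -171.3]
ft_force: [-0.1, 0.2, -3.4]
finger_gap: 22.5
time: 24.85
tool_pos: [451.8, 183.9, 285.5]
tcp_rot: [-180.0, -0.0, -171.6]
ft_force: [0.9, -0.5, -3.3]
finger_gap: 22.0
t 24.85 pos [451.8 183.9 285.5] rpy [-1.7999e+02 -1.0000e-02 -1.7158e+02] gap 22.0 F [ 0.9 -0.5 -3.3]
T [-0.085  0.005  0.403] A [-0.    -0.    -0.002]
```

```bash

python3 -m jog '[{"tx":-0.04,"ty":0.004,"tz":0.06,"ax":0,"ay":0,"az":-0.002,"hand":0.1},{"tx":-0.085,"ty":0.005,"tz":0.17,"ax":0,"ay":0,"az":-0.002,"hand":0.1},{"tx":-0.085,"ty":0.005,"tz":0.28,"ax":0,"ay":0,"az":-0.002,"hand":0.1},{"tx":-0.085,"ty":0.005,"tz":0.36,"ax":0,"ay":0,"az":-0.002,"hand":0.1},{"tx":-0.085,"ty":0.005,"tz":0.4,"ax":0,"ay":0,"az":-0.002,"hand":0.1}]'
python3 -m jog '[{"tx":0,"ty":0,"tz":0,"ax":0,"ay":0,"az":0,"hand":0.1},{"tx":0,"ty":0,"tz":0,"ax":0,"ay":0,"az":0,"hand":0.1},{"tx":0,"ty":0,"tz":0,"ax":0,"ay":0,"az":0,"hand":0.1},{"tx":0,"ty":0,"tz":0,"ax":0,"ay":0,"az":0,"hand":0.1},{"tx":0,"ty":0,"tz":0,"ax":0,"ay":0,"az":0,"hand":0.1}]'
python3 go.py 464.3 186.5 214 -171.5
python3 - <<'E'
from h import *
s=snapshot("scene");big(s,"pics/l_scene.png",300,180,480,320,4)
E
```

```text
time: 25.27
tool_pos: [463.3, 186.7, 223.5]
tcp_rot: [-180.0, -0.2, -171.5]
ft_force: [-0.1, 0.2, -4.3]
finger_gap: 22.1
time: 25.68
tool_pos: [464.5, 187.7, 226.6]
tcp_rot: [180.0, 0.1, -171.4]
ft_force: [0.5, 0.2, -4.7]
finger_gap: 22.3
t 25.68 pos [464.5 187.7 226.6] rpy [ 1.7999e+02  1.0000e-01 -1.7140e+02] gap 22.3 F [ 0.5  0.2 -4.7]
T [ 0.002 -0.008  0.084] A [0.    0.002 0.002]
```

View pics/l_scene.png

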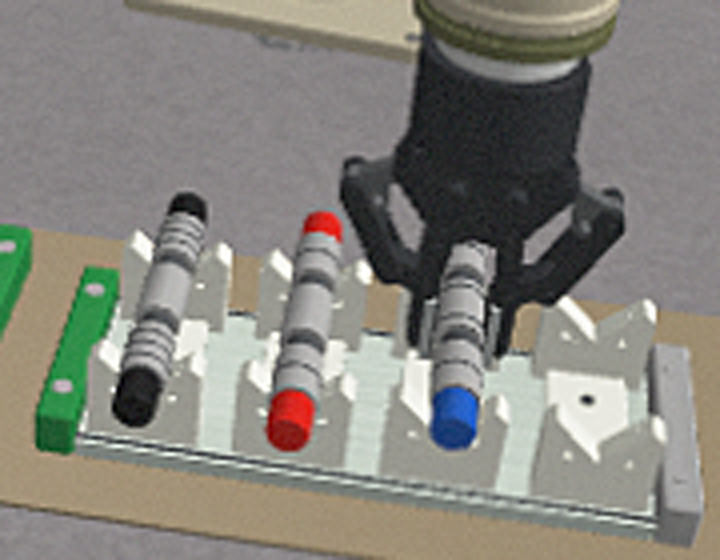

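Black (160,310) and red (305,330) are seated, and blue is over nest c (460,380). I'm lowering it.

```bash

python3 -m jog '[{"tx":0.002,"ty":-0.008,"tz":0.02,"ax":0,"ay":0,"az":0.002,"hand":0.1},{"tx":0.002,"ty":-0.008,"tz":0.04,"ax":0,"ay":0,"az":0.002,"hand":0.1},{"tx":0.002,"ty":-0.008,"tz":0.06,"ax":0,"ay":0,"az":0.002,"hand":0.1},{"tx":0.002,"ty":-0.008,"tz":0.08,"ax":0,"ay":0,"az":0.002,"hand":0.1},{"tx":0.002,"ty":-0.008,"tz":0.08,"ax":0,"ay":0,"az":0.002,"hand":0.1}]'
python3 -m jog '[{"tx":0,"ty":0,"tz":0.005,"ax":0,"ay":0,"az":0,"hand":0.1},{"tx":0,"ty":0,"tz":0.008,"ax":0,"ay":0,"az":0,"hand":0.1},{"tx":0,"ty":0,"tz":0.011,"ax":0,"ay":0,"az":0,"hand":0.1},{"tx":0,"ty":0,"tz":0.016,"ax":0,"ay":0,"az":0,"hand":0.1},{"tx":0,"ty":0,"tz":0.018,"ax":0,"ay":0,"az":0,"hand":0.1}]'
python3 go.py 464.3 186.5 211 -171.5
```

```text
time: 26.15
tool_pos: [463.5, 186.2, 212.5]
tcp_rot: [-180.0, -0.1, -171.5]
ft_force: [0.4, 0.2, -4.0]
finger_gap: 22.1
time: 26.57
tool_pos: [464.1, 186.4, 211.2]
tcp_rot: [180.0, 0.0, -171.5]
ft_force: [-1.7, 1.0, -0.0]
finger_gap: 22.2
t 26.57 pos [464.1 186.4 211.2] rpy [ 1.7998e+02  3.0000e-02 -1.7150e+02] gap 22.2 F [-1.7  1.  -0. ]
T [-0.001  0.     0.001] A [0.    0.001 0.   ]
```

```bash

python3 -m jog '[{"tx":0,"ty":0,"tz":0.003,"ax":0,"ay":0,"az":0,"hand":0.1},{"tx":0,"ty":0,"tz":0.004,"ax":0,"ay":0,"az":0,"hand":0.1},{"tx":0,"ty":0,"tz":0.004,"ax":0,"ay":0,"az":0,"hand":0.1},{"tx":0,"ty":0,"tz":0.004,"ax":0,"ay":0,"az":0,"hand":0.1}]'
python3 -m jog '[{"tx":0,"ty":0,"tz":0,"ax":0,"ay":0,"az":0,"hand":0.29},{"tx":0,"ty":0,"tz":0,"ax":0,"ay":0,"az":0,"hand":0.34},{"tx":0,"ty":0,"tz":0,"ax":0,"ay":0,"az":0,"hand":0.45},{"tx":0,"ty":0,"tz":0,"ax":0,"ay":0,"az":0,"hand":0.53},{"tx":0,"ty":0,"tz":0,"ax":0,"ay":0,"az":0,"hand":0.53}]' 30
python3 -m jog '[{"tx":0,"ty":0,"tz":-0.05,"ax":0,"ay":0,"az":0,"hand":0.53},{"tx":0,"ty":0,"tz":-0.2,"ax":0,"ay":0,"az":0,"hand":0.53},{"tx":0,"ty":0,"tz":-0.4,"ax":0,"ay":0,"az":0,"hand":0.53},{"tx":0,"ty":0,"tz":-0.5,"ax":0,"ay":0,"az":0,"hand":0.53},{"tx":0,"ty":-0.2,"tz":-0.5,"ax":0,"ay":0,"az":0,"hand":0.53}]' 
python3 -m jog '[{"tx":0,"ty":-1,"tz":0,"ax":0,"ay":0,"az":0.02,"hand":0.53},{"tx":0,"ty":-1,"tz":0,"ax":0,"ay":0,"az":0.02,"hand":0.53},{"tx":0,"ty":-1,"tz":0,"ax":0,"ay":0,"az":0.02,"hand":0.53},{"tx":0,"ty":-1,"tz":0,"ax":0,"ay":0,"az":0.02,"hand":0.53},{"tx":0,"ty":-1,"tz":0,"ax":0,"ay":0,"az":0.02,"hand":0.53}]' 
python3 -m jog '[{"tx":0.1,"ty":-1,"tz":0,"ax":0,"ay":0,"az":0,"hand":0.53},{"tx":0.1,"ty":-1,"tz":0,"ax":0,"ay":0,"az":0,"hand":0.53},{"tx":0.1,"ty":-1,"tz":0,"ax":0,"ay":0,"az":0,"hand":0.53},{"tx":0.1,"ty":-1,"tz":0,"ax":0,"ay":0,"az":0,"hand":0.53},{"tx":0.1,"ty":-1,"tz":0,"ax":0,"ay":0,"az":0,"hand":0.53}]' 
python3 -m jog '[{"tx":0.05,"ty":-1,"tz":0,"ax":0,"ay":0,"az":0,"hand":0.53},{"tx":0.05,"ty":-1,"tz":0,"ax":0,"ay":0,"az":0,"hand":0.53},{"tx":0.05,"ty":-1,"tz":0,"ax":0,"ay":0,"az":0,"hand":0.53},{"tx":0.05,"ty":-1,"tz":0,"ax":0,"ay":0,"az":0,"hand":0.53},{"tx":0.05,"ty":-1,"tz":0,"ax":0,"ay":0,"az":0,"hand":0.53}]' 
python3 -m jog '[{"tx":0,"ty":0,"tz":0,"ax":0,"ay":0,"az":0,"hand":0.53},{"tx":0,"ty":0,"tz":0,"ax":0,"ay":0,"az":0,"hand":0.53},{"tx":0,"ty":0,"tz":0,"ax":0,"ay":0,"az":0,"hand":0.53},{"tx":0,"ty":0,"tz":0,"ax":0,"ay":0,"az":0,"hand":0.53}]' 
python3 go.py 506.4 -312.8 250 -172.7
python3 chk.py 464.3 186.5 8.5
python3 chk.py 506.4 -312.8 7.3
```

```text
time: 26.9
tool_pos: [464.2, 186.5, 211.1]
tcp_rot: [180.0, 0.0, -171.5]
ft_force: [-4.0, 1.1, 4.6]
finger_gap: 22.0
time: 27.32
tool_pos: [464.0, 186.2, 210.3]
tcp_rot: [-180.0, 0.0, -171.5]
ft_force: [-0.0, -0.9, 0.1]
finger_gap: 45.0
time: 27.73
tool_pos: [469.7, 159.7, 290.7]
tcp_rot: [179.9, 0.5, -171.3]
ft_force: [0.8, 0.2, 0.4]
finger_gap: 44.8
time: 28.15
tool_pos: [491.1, 4.0, 286.3]
tcp_rot: [-179.9, 0.1, -172.6]
ft_force: [0.6, 0.6, 0.9]
finger_gap: 45.3
time: 28.57
tool_pos: [495.6, -146.5, 286.2]
tcp_rot: [-179.9, 0.1, -172.6]
ft_force: [0.8, 0.5, -0.7]
finger_gap: 45.7
time: 28.98
tool_pos: [508.0, -296.1, 286.1]
tcp_rot: [-179.9, 0.1, -172.6]
ft_force: [0.9, -0.8, 0.1]
finger_gap: 45.5
time: 29.32
tool_pos: [508.2, -290.6, 285.3]
tcp_rot: [180.0, -0.0, -172.3]
ft_force: [-0.3, -1.6, 0.0]
finger_gap: 45.3
t 29.32 pos [ 508.2 -290.6  285.3] rpy [ 179.98   -0.   -172.3 ] gap 45.3 F [-0.3 -1.6  0. ]
T [ 0.031 -0.145  0.235] A [ 0.001 -0.     0.009]
top n 665 axial lo/hi -83.5 80.4 mid -1.51 lat med -0.43 slope deg 0.18 top z ends 71.2 71.2
scene n 567 axial lo/hi -81.8 84.7 mid 1.47 lat med -2.53 slope deg 0.35 top z ends 71.3 70.7
top n 316 axial lo/hi -82.7 79.9 mid -1.37 lat med 2.57 slope deg 0.89 top z ends 71.6 67.8
scene n 370 axial lo/hi -75.3 84.2 mid 4.47 lat med 3.4 slope deg -0.6 top z ends 71.9 70.9
```

```bash

python3 -m jog '[{"tx":0.015,"ty":-0.07,"tz":0,"ax":0,"ay":0,"az":0.009,"hand":0.53},{"tx":0.031,"ty":-0.138,"tz":0.05,"ax":0,"ay":0,"az":0.009,"hand":0.53},{"tx":0.031,"ty":-0.138,"tz":0.15,"ax":0,"ay":0,"az":0.009,"hand":0.53},{"tx":0.031,"ty":-0.138,"tz":0.235,"ax":0,"ay":0,"az":0.009,"hand":0.53},{"tx":0.031,"ty":-0.138,"tz":0.235,"ax":0,"ay":0,"az":0.009,"hand":0.53}]' 
python3 -m jog '[{"tx":0,"ty":0,"tz":0,"ax":0,"ay":0,"az":0,"hand":0.53},{"tx":0,"ty":0,"tz":0,"ax":0,"ay":0,"az":0,"hand":0.53},{"tx":0,"ty":0,"tz":0,"ax":0,"ay":0,"az":0,"hand":0.53},{"tx":0,"ty":0,"tz":0,"ax":0,"ay":0,"az":0,"hand":0.53},{"tx":0,"ty":0,"tz":0,"ax":0,"ay":0,"az":0,"hand":0.53}]' 
python3 go.py 506.4 -312.5 211 -172.7
python3 - <<'E'
from h import *
s=snapshot("scene");big(s,"pics/m_scene.png",130,130,350,300,3.6)
E
```

```text
time: 29.93
tool_pos: [504.6, -313.1, 245.9]
tcp_rot: [179.8, -0.2, -172.9]
ft_force: [-0.6, 0.0, -0.3]
finger_gap: 45.3
time: 30.35
tool_pos: [506.4, -313.3, 250.8]
tcp_rot: [-179.9, 0.1, -172.8]
ft_force: [-0.2, 0.2, -0.0]
finger_gap: 45.0
t 30.35 pos [ 506.4 -313.3  250.8] rpy [-1.7995e+02  5.0000e-02 -1.7279e+02] gap 45.0 F [-0.2  0.2 -0. ]
T [-0.     0.005  0.266] A [-0.001  0.001 -0.002]
```

View pics/m_scene.png

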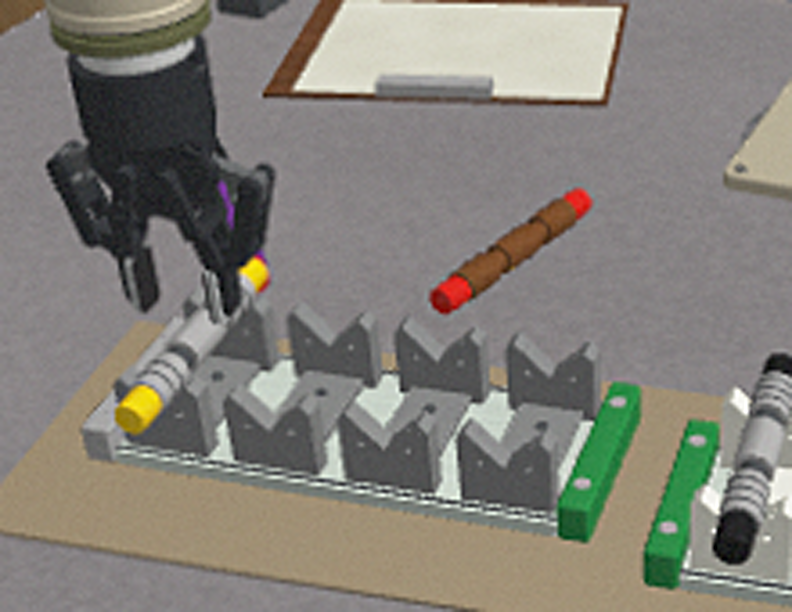

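The gripper is above yellow (crop px (137,408)). I'm going down and gripping.

```bash

python3 -m jog '[{"tx":0,"ty":0.004,"tz":0.06,"ax":0,"ay":0,"az":0,"hand":0.53},{"tx":0,"ty":0.005,"tz":0.13,"ax":0,"ay":0,"az":0,"hand":0.53},{"tx":0,"ty":0.005,"tz":0.2,"ax":0,"ay":0,"az":0,"hand":0.53},{"tx":0,"ty":0.005,"tz":0.24,"ax":0,"ay":0,"az":0,"hand":0.53},{"tx":0,"ty":0.005,"tz":0.263,"ax":0,"ay":0,"az":0,"hand":0.53}]' 
python3 -m jog '[{"tx":0,"ty":0,"tz":0,"ax":0,"ay":0,"az":0,"hand":0.53},{"tx":0,"ty":0,"tz":0,"ax":0,"ay":0,"az":0,"hand":0.53},{"tx":0,"ty":0,"tz":0,"ax":0,"ay":0,"az":0,"hand":0.53},{"tx":0,"ty":0,"tz":0,"ax":0,"ay":0,"az":0,"hand":0.53},{"tx":0,"ty":0,"tz":0,"ax":0,"ay":0,"az":0,"hand":0.53}]' 
python3 go.py 506.4 -312.5 211 -172.7
python3 -m jog '[{"tx":0,"ty":0,"tz":0,"ax":0,"ay":0,"az":0,"hand":0.36},{"tx":0,"ty":0,"tz":0,"ax":0,"ay":0,"az":0,"hand":0.3},{"tx":0,"ty":0,"tz":0,"ax":0,"ay":0,"az":0,"hand":0.24},{"tx":0,"ty":0,"tz":0,"ax":0,"ay":0,"az":0,"hand":0.2},{"tx":0,"ty":0,"tz":0,"ax":0,"ay":0,"az":0,"hand":0.2}]' 30
python3 -m jog '[{"tx":0,"ty":0,"tz":0,"ax":0,"ay":0,"az":0,"hand":0.1},{"tx":0,"ty":0,"tz":0,"ax":0,"ay":0,"az":0,"hand":0.1},{"tx":0,"ty":0,"tz":0,"ax":0,"ay":0,"az":0,"hand":0.1},{"tx":0,"ty":0,"tz":0,"ax":0,"ay":0,"az":0,"hand":0.1}]' 60
python3 go.py 506.4 -312.5 211 -172.7
```

```text
time: 30.82
tool_pos: [505.2, -311.9, 208.1]
tcp_rot: [179.9, -0.1, -172.8]
ft_force: [-1.3, -1.0, -0.2]
finger_gap: 45.5
time: 31.23
tool_pos: [506.2, -312.7, 211.2]
tcp_rot: [-180.0, 0.0, -172.8]
ft_force: [0.5, -0.7, -0.6]
finger_gap: 45.3
t 31.23 pos [ 506.2 -312.7  211.2] rpy [-1.7996e+02  5.0000e-02 -1.7280e+02] gap 45.3 F [ 0.5 -0.7 -0.6]
T [-0.001  0.001  0.002] A [-0.001  0.001 -0.002]
time: 31.65
tool_pos: [506.1, -312.2, 211.0]
tcp_rot: [180.0, 0.0, -172.8]
ft_force: [-0.8, 3.9, 5.5]
finger_gap: 23.0
time: 31.98
tool_pos: [506.1, -312.2, 211.0]
tcp_rot: [180.0, 0.0, -172.8]
ft_force: [-2.0, 4.2, 5.6]
finger_gap: 22.3
t 31.98 pos [ 506.1 -312.2  211. ] rpy [ 179.98    0.   -172.79] gap 22.3 F [-2.   4.2  5.6]
T [-0.002 -0.002  0.   ] A [ 0.001  0.    -0.002]
```

```bash

python3 -m jog '[{"tx":0,"ty":0,"tz":-0.03,"ax":0,"ay":0,"az":0,"hand":0.1},{"tx":0,"ty":0,"tz":-0.1,"ax":0,"ay":0,"az":0,"hand":0.1},{"tx":0,"ty":0,"tz":-0.2,"ax":0,"ay":0,"az":0,"hand":0.1},{"tx":0,"ty":0,"tz":-0.35,"ax":0,"ay":0,"az":0,"hand":0.1},{"tx":0,"ty":0,"tz":-0.5,"ax":0,"ay":0,"az":0,"hand":0.1}]' 60
python3 -m jog '[{"tx":0,"ty":0,"tz":0,"ax":0,"ay":0,"az":0,"hand":0.1},{"tx":0,"ty":0,"tz":0,"ax":0,"ay":0,"az":0,"hand":0.1},{"tx":0,"ty":0,"tz":0,"ax":0,"ay":0,"az":0,"hand":0.1}]'
python3 go.py 453.6 257.8 285 -171.5
python3 - <<'E'
from h import *
s=snapshot("scene");big(s,"pics/n_scene.png",130,130,350,300,3.6)
E
```

```text
time: 32.4
tool_pos: [505.4, -312.2, 285.5]
tcp_rot: [179.9, -0.1, -172.8]
ft_force: [0.9, 0.0, -4.7]
finger_gap: 22.3
time: 32.65
tool_pos: [505.6, -312.3, 284.3]
tcp_rot: [179.9, -0.1, -172.8]
ft_force: [0.3, -0.4, -4.9]
finger_gap: 22.5
t 32.65 pos [ 505.6 -312.3  284.3] rpy [ 1.7995e+02 -6.0000e-02 -1.7281e+02] gap 22.5 F [ 0.3 -0.4 -4.9]
T [-1.320e-01  3.814e+00 -1.000e-03] A [ 0.001 -0.001 -0.029]
```

View pics/n_scene.png

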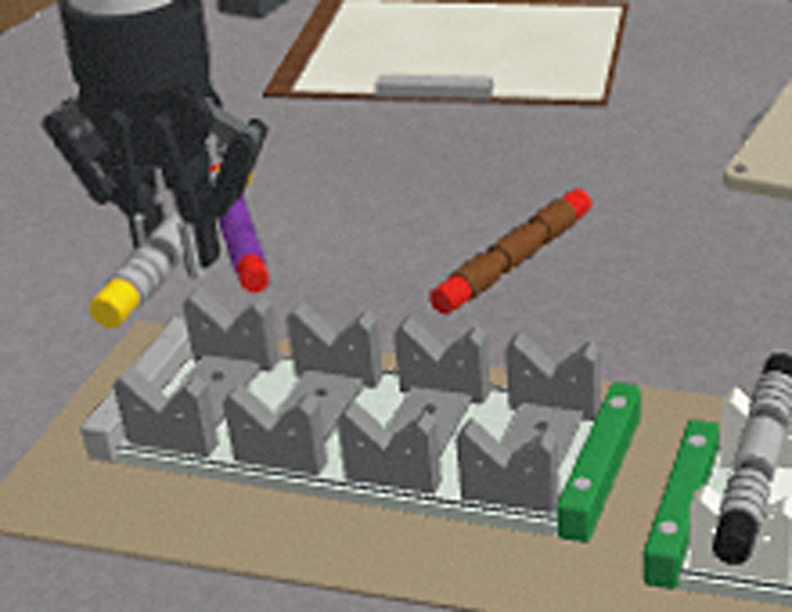

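Yellow is lifted clear at crop px (115,300) and the grey rack is empty. I'm carrying it to nest d.

```bash

python3 -m jog '[{"tx":-0.01,"ty":0.1,"tz":0,"ax":0,"ay":0,"az":-0.01,"hand":0.1},{"tx":-0.02,"ty":0.3,"tz":0,"ax":0,"ay":0,"az":-0.02,"hand":0.1},{"tx":-0.03,"ty":0.53,"tz":0,"ax":0,"ay":0,"az":-0.029,"hand":0.1},{"tx":-0.04,"ty":0.76,"tz":0,"ax":0,"ay":0,"az":-0.029,"hand":0.1},{"tx":-0.05,"ty":1,"tz":0,"ax":0,"ay":0,"az":-0.029,"hand":0.1}]'
python3 -m jog '[{"tx":-0.01,"ty":0.24,"tz":0,"ax":0,"ay":0,"az":0,"hand":0.1},{"tx":-0.02,"ty":0.48,"tz":0,"ax":0,"ay":0,"az":0,"hand":0.1},{"tx":-0.03,"ty":0.72,"tz":0,"ax":0,"ay":0,"az":0,"hand":0.1},{"tx":-0.04,"ty":0.96,"tz":0,"ax":0,"ay":0,"az":0,"hand":0.1},{"tx":-0.05,"ty":1,"tz":0,"ax":0,"ay":0,"az":0,"hand":0.1}]'
python3 -m jog '[{"tx":-0.01,"ty":0.24,"tz":0,"ax":0,"ay":0,"az":0,"hand":0.1},{"tx":-0.02,"ty":0.48,"tz":0,"ax":0,"ay":0,"az":0,"hand":0.1},{"tx":-0.03,"ty":0.72,"tz":0,"ax":0,"ay":0,"az":0,"hand":0.1},{"tx":-0.04,"ty":0.96,"tz":0,"ax":0,"ay":0,"az":0,"hand":0.1},{"tx":-0.05,"ty":1,"tz":0,"ax":0,"ay":0,"az":0,"hand":0.1}]'
python3 -m jog '[{"tx":-0.01,"ty":0.24,"tz":0,"ax":0,"ay":0,"az":0,"hand":0.1},{"tx":-0.02,"ty":0.45,"tz":0,"ax":0,"ay":0,"az":0,"hand":0.1},{"tx":-0.03,"ty":0.63,"tz":0,"ax":0,"ay":0,"az":0,"hand":0.1},{"tx":-0.04,"ty":0.76,"tz":0,"ax":0,"ay":0,"az":0,"hand":0.1},{"tx":-0.05,"ty":0.814,"tz":0,"ax":0,"ay":0,"az":0,"hand":0.1}]'
python3 -m jog '[{"tx":0,"ty":0,"tz":0,"ax":0,"ay":0,"az":0,"hand":0.1},{"tx":0,"ty":0,"tz":0,"ax":0,"ay":0,"az":0,"hand":0.1},{"tx":0,"ty":0,"tz":0,"ax":0,"ay":0,"az":0,"hand":0.1},{"tx":0,"ty":0,"tz":0,"ax":0,"ay":0,"az":0,"hand":0.1},{"tx":0,"ty":0,"tz":0,"ax":0,"ay":0,"az":0,"hand":0.1}]'
python3 go.py 453.6 257.8 225 -171.5
```

```text
time: 33.12
tool_pos: [493.5, -160.8, 283.6]
tcp_rot: [179.9, -0.1, -171.5]
ft_force: [1.4, 1.2, -4.2]
finger_gap: 22.1
time: 33.53
tool_pos: [477.9, -8.4, 283.6]
tcp_rot: [179.8, -0.2, -171.3]
ft_force: [-0.2, -0.7, -4.7]
finger_gap: 22.3
time: 33.95
tool_pos: [463.3, 140.5, 284.2]
tcp_rot: [179.9, -0.1, -171.3]
ft_force: [0.6, -0.5, -4.7]
finger_gap: 22.1
time: 34.37
tool_pos: [453.4, 260.1, 284.2]
tcp_rot: [180.0, -0.1, -171.4]
ft_force: [0.3, 0.2, -4.7]
finger_gap: 22.0
time: 34.78
tool_pos: [454.6, 257.1, 285.4]
tcp_rot: [-180.0, -0.0, -171.6]
ft_force: [0.3, 0.1, -5.1]
finger_gap: 21.8
t 34.78 pos [454.6 257.1 285.4] rpy [-1.7999e+02 -1.0000e-02 -1.7157e+02] gap 21.8 F [ 0.3  0.1 -5.1]
T [0.006 0.006 0.403] A [-0.    -0.    -0.002]
```

```bash

python3 -m jog '[{"tx":0.006,"ty":0.003,"tz":0.06,"ax":0,"ay":0,"az":-0.002,"hand":0.1},{"tx":0.006,"ty":0.003,"tz":0.17,"ax":0,"ay":0,"az":-0.002,"hand":0.1},{"tx":0.006,"ty":0.003,"tz":0.28,"ax":0,"ay":0,"az":-0.002,"hand":0.1},{"tx":0.006,"ty":0.003,"tz":0.36,"ax":0,"ay":0,"az":-0.002,"hand":0.1},{"tx":0.006,"ty":0.003,"tz":0.4,"ax":0,"ay":0,"az":-0.002,"hand":0.1}]'
python3 -m jog '[{"tx":0,"ty":0,"tz":0,"ax":0,"ay":0,"az":0,"hand":0.1},{"tx":0,"ty":0,"tz":0,"ax":0,"ay":0,"az":0,"hand":0.1},{"tx":0,"ty":0,"tz":0,"ax":0,"ay":0,"az":0,"hand":0.1},{"tx":0,"ty":0,"tz":0,"ax":0,"ay":0,"az":0,"hand":0.1},{"tx":0,"ty":0,"tz":0,"ax":0,"ay":0,"az":0,"hand":0.1}]'
python3 go.py 453.6 257.8 214 -171.5
python3 - <<'E'
from h import *
s=snapshot("scene");big(s,"pics/o_scene.png",310,180,490,320,4)
E
```

```text
time: 35.2
tool_pos: [452.6, 257.7, 223.0]
tcp_rot: [-179.9, -0.2, -171.4]
ft_force: [-0.4, 0.1, -4.2]
finger_gap: 22.3
time: 35.62
tool_pos: [454.0, 258.6, 226.6]
tcp_rot: [180.0, 0.1, -171.4]
ft_force: [-0.5, -0.4, -6.2]
finger_gap: 22.4
t 35.62 pos [454.  258.6 226.6] rpy [ 1.7997e+02  1.0000e-01 -1.7140e+02] gap 22.4 F [-0.5 -0.4 -6.2]
T [ 0.003 -0.005  0.084] A [0.001 0.002 0.002]
```

View pics/o_scene.png

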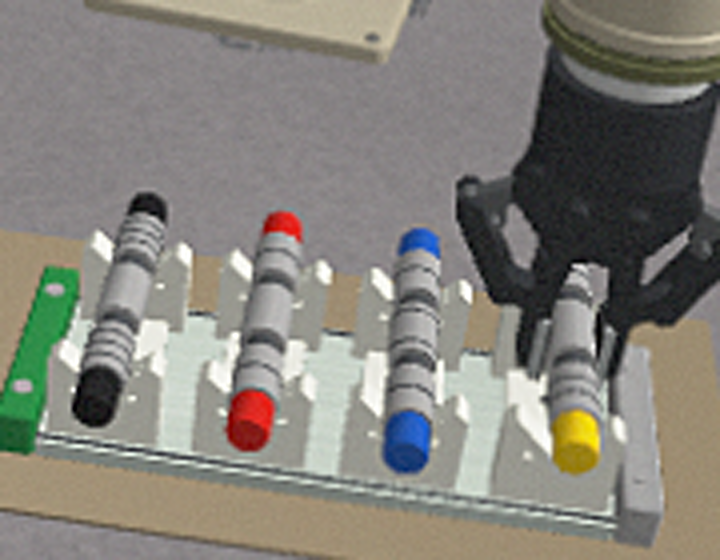

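Yellow looks slightly left of nest d's V in this view. I'll measure it before lowering.

```bash
python3 - <<'E'
from h import *
s=snapshot("scene");P=pts(s)
hsv=cv2.cvtColor(s["pixels"],cv2.COLOR_RGB2HSV)
d=np.array([np.cos(np.radians(8.5)),np.sin(np.radians(8.5))]);n=np.array([-d[1],d[0]])
for k,c in dict(a=(486.2,43.8),b=(475.6,115.3),c=(464.3,186.5),d=(453.6,257.8)).items():
    r=P[...,:2]-c; a=r@d;b=r@n
    for lo,hi in((30,56),(62,84)):
        m=(a>lo)&(a<hi)&(abs(b)<40)&(P[...,2]>(66 if lo>60 or 1 else 0))&(P[...,2]<95)&(s["z_map"]>0)
        q=b[m]; z=P[...,2][m]
        if m.sum()>5: print(k,lo,"bar lat", (np.percentile(q,[3,97])).round(1), q.mean().round(2),"z",np.percentile(z,95).round(1))
    for sg in(-1,1):
        m=(abs(a-45)<9)&(b*sg>16)&(b*sg<34)&(P[...,2]>50)&(P[...,2]<65)&(s["z_map"]>0)
        if m.sum(): print(k,"plate tip",sg,b[m].min().round(1),b[m].max().round(1),np.percentile(b[m],[5,95]).round(1),m.sum())
E
```

```text
a 30 bar lat [-9.7  9.1] 0.09 z 71.9
a 62 bar lat [-7.7  6.7] -0.22 z 70.2
a plate tip -1 -28.0 -16.3 [-27.5 -17.2] 57
a plate tip 1 16.7 27.0 [17.3 26.9] 56
b 30 bar lat [-9.4  8.7] -0.28 z 71.6
b 62 bar lat [-7.7  7. ] -0.55 z 70.8
b plate tip -1 -28.3 -16.1 [-28.1 -16.6] 63
b plate tip 1 16.1 25.9 [16.7 25. ] 46
c 30 bar lat [-11.6   6.8] -2.13 z 71.8
c 62 bar lat [-8.3  4.9] -1.65 z 69.6
c plate tip -1 -29.9 -16.6 [-29.2 -17.5] 66
c plate tip 1 16.1 26.4 [17.  24.9] 48
d 30 bar lat [-13.1   9.3] -3.16 z 86.6
d 62 bar lat [-10.7   8.5] -1.76 z 86.0
d plate tip -1 -28.6 -16.3 [-28.3 -17. ] 61
d plate tip 1 16.4 25.0 [17.  24.7] 51
```

The plate d tips span −28.6 to +25.0, so the V centre is at about −1.8 in this view. The bar is at −1.8 to −3.2, so they agree within about 1 mm. I'm lowering it.

```bash

python3 -m jog '[{"tx":0.003,"ty":-0.005,"tz":0.02,"ax":0,"ay":0,"az":0.002,"hand":0.1},{"tx":0.003,"ty":-0.007,"tz":0.04,"ax":0,"ay":0,"az":0.002,"hand":0.1},{"tx":0.003,"ty":-0.007,"tz":0.06,"ax":0,"ay":0,"az":0.002,"hand":0.1},{"tx":0.003,"ty":-0.007,"tz":0.08,"ax":0,"ay":0,"az":0.002,"hand":0.1},{"tx":0.003,"ty":-0.007,"tz":0.08,"ax":0,"ay":0,"az":0.002,"hand":0.1}]'
python3 -m jog '[{"tx":0,"ty":0,"tz":0.005,"ax":0,"ay":0,"az":0,"hand":0.1},{"tx":0,"ty":0,"tz":0.008,"ax":0,"ay":0,"az":0,"hand":0.1},{"tx":0,"ty":0,"tz":0.011,"ax":0,"ay":0,"az":0,"hand":0.1},{"tx":0,"ty":0,"tz":0.016,"ax":0,"ay":0,"az":0,"hand":0.1},{"tx":0,"ty":0,"tz":0.018,"ax":0,"ay":0,"az":0,"hand":0.1}]'
python3 go.py 453.6 257.8 211 -171.5
```

```text
time: 36.13
tool_pos: [452.8, 257.1, 212.5]
tcp_rot: [-180.0, -0.1, -171.5]
ft_force: [-0.1, -0.4, -4.6]
finger_gap: 22.4
time: 36.55
tool_pos: [453.4, 257.5, 211.3]
tcp_rot: [180.0, 0.0, -171.5]
ft_force: [-2.0, 1.0, -0.3]
finger_gap: 22.2
t 36.55 pos [453.4 257.5 211.3] rpy [ 1.7997e+02  3.0000e-02 -1.7150e+02] gap 22.2 F [-2.   1.  -0.3]
T [-0.002  0.002  0.002] A [0.001 0.001 0.   ]
```

```bash

python3 -m jog '[{"tx":0,"ty":0,"tz":0.003,"ax":0,"ay":0,"az":0,"hand":0.1},{"tx":0,"ty":0,"tz":0.005,"ax":0,"ay":0,"az":0,"hand":0.1},{"tx":0,"ty":0,"tz":0.005,"ax":0,"ay":0,"az":0,"hand":0.1},{"tx":0,"ty":0,"tz":0.005,"ax":0,"ay":0,"az":0,"hand":0.1}]'
python3 -m jog '[{"tx":0,"ty":0,"tz":0,"ax":0,"ay":0,"az":0,"hand":0.29},{"tx":0,"ty":0,"tz":0,"ax":0,"ay":0,"az":0,"hand":0.34},{"tx":0,"ty":0,"tz":0,"ax":0,"ay":0,"az":0,"hand":0.45},{"tx":0,"ty":0,"tz":0,"ax":0,"ay":0,"az":0,"hand":0.53},{"tx":0,"ty":0,"tz":0,"ax":0,"ay":0,"az":0,"hand":0.53}]' 30
python3 -m jog '[{"tx":0,"ty":0,"tz":-0.05,"ax":0,"ay":0,"az":0,"hand":0.53},{"tx":0,"ty":0,"tz":-0.2,"ax":0,"ay":0,"az":0,"hand":0.53},{"tx":0,"ty":0,"tz":-0.4,"ax":0,"ay":0,"az":0,"hand":0.53},{"tx":0,"ty":0,"tz":-0.65,"ax":0,"ay":0,"az":0,"hand":0.53},{"tx":0,"ty":0,"tz":-0.9,"ax":0,"ay":0,"az":0,"hand":0.53}]' 
python3 -m jog '[{"tx":0.2,"ty":1,"tz":-0.2,"ax":0,"ay":0,"az":0,"hand":0.53},{"tx":0.2,"ty":1,"tz":-0.2,"ax":0,"ay":0,"az":0,"hand":0.53},{"tx":0.2,"ty":1,"tz":-0.2,"ax":0,"ay":0,"az":0,"hand":0.53},{"tx":0.2,"ty":1,"tz":-0.2,"ax":0,"ay":0,"az":0,"hand":0.53},{"tx":0.2,"ty":1,"tz":-0.2,"ax":0,"ay":0,"az":0,"hand":0.53}]' 
python3 -m jog '[{"tx":0.2,"ty":1,"tz":0,"ax":0,"ay":0,"az":0,"hand":0.53},{"tx":0.2,"ty":1,"tz":0,"ax":0,"ay":0,"az":0,"hand":0.53},{"tx":0.2,"ty":1,"tz":0,"ax":0,"ay":0,"az":0,"hand":0.53},{"tx":0.2,"ty":1,"tz":0,"ax":0,"ay":0,"az":0,"hand":0.53},{"tx":0.2,"ty":1,"tz":0,"ax":0,"ay":0,"az":0,"hand":0.53}]' 
python3 -m jog '[{"tx":0,"ty":0,"tz":0,"ax":0,"ay":0,"az":0,"hand":0.53},{"tx":0,"ty":0,"tz":0,"ax":0,"ay":0,"az":0,"hand":0.53},{"tx":0,"ty":0,"tz":0,"ax":0,"ay":0,"az":0,"hand":0.53},{"tx":0,"ty":0,"tz":0,"ax":0,"ay":0,"az":0,"hand":0.53}]' 
python3 chk.py 486.2 43.8 8.5; python3 chk.py 475.6 115.3 8.5;python3 chk.py 464.3 186.5 8.5;python3 chk.py 453.6 257.8 8.5 z
python3 - <<'E'
from h import *
for n,b in(("top",(130,180,330,330)),("scene",(290,200,490,340))):
    s=snapshot(n); big(s,f"pics/zz_{n}.png",*b,4)
# caps end positions by colour, both views, plane-free via depth
E
```

```text
time: 36.88
tool_pos: [453.5, 257.7, 211.1]
tcp_rot: [180.0, 0.1, -171.5]
ft_force: [-3.7, 1.7, 5.2]
finger_gap: 22.2
time: 37.3
tool_pos: [453.3, 257.2, 210.1]
tcp_rot: [-180.0, 0.0, -171.5]
ft_force: [-0.8, 0.2, -0.6]
finger_gap: 45.0
time: 37.72
tool_pos: [452.7, 257.0, 346.4]
tcp_rot: [-180.0, -0.1, -171.5]
ft_force: [-0.0, 0.2, -0.3]
finger_gap: 45.4
time: 38.13
tool_pos: [399.3, 405.7, 377.7]
tcp_rot: [179.8, 0.1, -171.3]
ft_force: [0.7, 0.7, 0.7]
finger_gap: 45.7
time: 38.55
tool_pos: [346.8, 549.0, 375.1]
tcp_rot: [179.9, -0.0, -171.3]
ft_force: [1.2, 1.2, -1.1]
finger_gap: 45.2
time: 38.88
tool_pos: [350.3, 544.0, 375.4]
tcp_rot: [-180.0, 0.0, -171.6]
ft_force: [-0.3, -0.8, -0.1]
finger_gap: 45.0
top n 620 axial lo/hi -82.9 82.3 mid -0.31 lat med 1.22 slope deg -0.31 top z ends 71.6 71.9
scene n 538 axial lo/hi -84.5 82.9 mid -0.77 lat med 0.22 slope deg 0.15 top z ends 70.8 71.0
top n 645 axial lo/hi -83.3 79.7 mid -1.79 lat med -0.56 slope deg 0.08 top z ends 71.1 71.6
scene n 551 axial lo/hi -81.7 83.8 mid 1.04 lat med -0.41 slope deg -0.01 top z ends 71.3 70.8
top n 650 axial lo/hi -83.6 80.6 mid -1.5 lat med -0.18 slope deg 0.16 top z ends 71.6 70.8
scene n 572 axial lo/hi -82.2 84.9 mid 1.35 lat med -2.44 slope deg 0.32 top z ends 71.3 70.7
top n 646 axial lo/hi -83.4 81.7 mid -0.86 lat med -1.22 slope deg 0.18 top z ends 71.2 71.0
scene n 582 axial lo/hi -80.6 84.3 mid 1.86 lat med -3.12 slope deg 0.57 top z ends 70.8 70.7
```

View pics/zz_top.png

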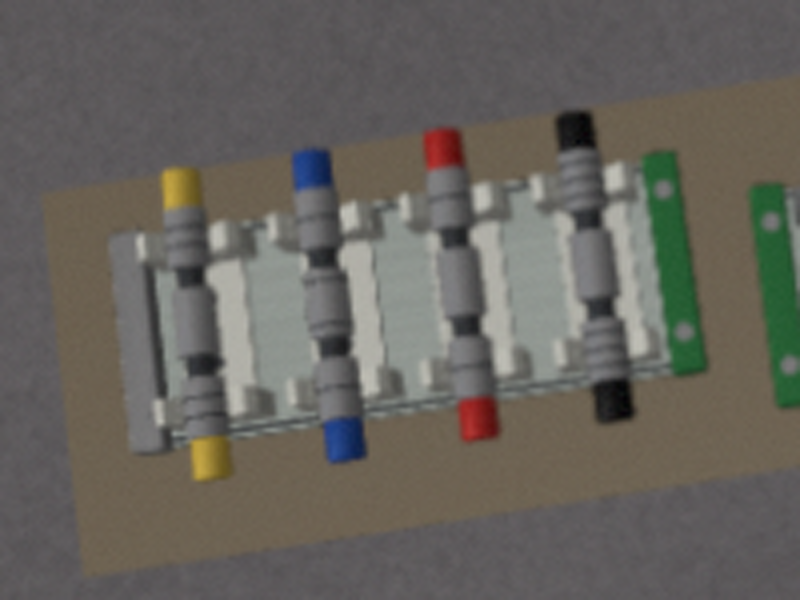

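View pics/zz_scene.png

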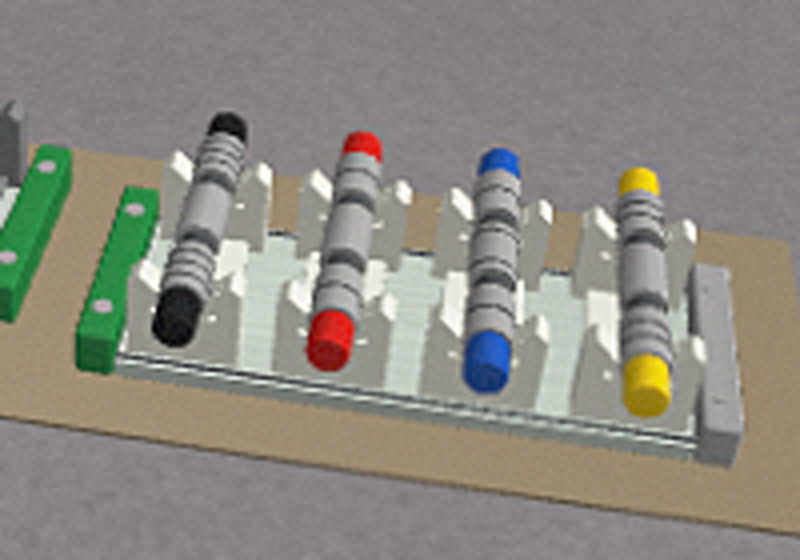

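From green, the spools lie black (595,265), red (460,285), blue (330,305), yellow (197,325) in the top crop. All are down in their Vs and level, and the arm is clear. I'm handing in.

```bash
python3 -c "
from bench import *
print(hand_in()); print(sense()['time'])"
```

```text
the job is handed in; nothing more can be done
None
the job is handed in; nothing more can be done
```

All four spools are in the white rack in the grey rack's order: counted from green, black in nest a, red in b, blue in c and yellow in d. I handed the job in at about 39 s with the arm well clear of the racks.

**Last checks:** In both cameras the spool tops sit at about 71 mm at each end, so every bar is level and fully down in its V plates. Each one is within about 2 mm of midway along its nest. Forces at the wrist never read above about 9 N, and I saw no knocks or drops.

**Disagreements:** The two cameras differed by up to about 3 mm, both along the bars and sideways at nests c and d. For yellow in nest d I checked this before lowering, and the scene view's plate positions showed the same shift, which points to the cameras' calibration. I placed the spools using the average of the two views. Early on the arm overshot by about 5 mm after fast moves, so I let it settle before every grip and release.

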